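Set the kiln's thermocouple sheath to its depth band

TASK

Fit the white ceramic sheath with the red band to the little kiln: feed it round end first through the brass gland on the kiln's side and slide it in against the packing until the gland's front face falls in the middle of the red band. Then lock it there by swinging the red clamp lever right over, away from the robot, until it is fully home. The sheath is brittle, so never ram it against the kiln, and leave the blue-banded sheath, tub, bowl and brush pot where they are.

Things in the scene. Friction and masses are not known exactly. Their poses are not given: they have to be found in the camera images.
- sheath_mid (a point): Centre of the loose white ceramic sheath with the red band: tube 24 mm thick, 200 mm long, about 150 g. x axis along it to its closed round end (100 mm ahead). At the start it lies level, 54 mm up, in one of the two places of a wooden rest, round end roughly to +y (up to 0.35 rad off), on two 14 mm boards 55 mm ahead of and behind its middle; the tube is free between them, rest base 12 mm thick below.
- sheath_band (a point): Centre of the sheath's red painted band (8 mm wide), on its axis: 88 mm behind its middle, 188 mm from the round end, 12 mm from the rear end. Axes as sheath_mid.
- sheath_end (a point): Centre of the sheath's flat rear end face (dark opening), 100 mm behind its middle. Axes as sheath_mid.
- spare_mid (a point): Centre of another loose sheath of the same size in the same rest, 84 mm beside the first, with a blue band nearer its middle: to be left alone. Which of the two places each lies in varies.
- kiln: Eight-sided steel-jacketed top-loading test kiln fixed on the table, 300 mm across flats, 289 mm tall; origin at its centre on the table, z up, yaw up to 0.2 rad. On its own -y side (to the middle of the table) a steel nipple, 40 mm thick, stands 45 mm off the jacket and carries a brass gland, 52 mm thick and 60 mm long (62 mm over its inner nut), axis level, 150 mm above the table.
- gland_mouth (a point): Centre of the gland's open front face, 255 mm from the kiln's centre. Axes as the kiln's: y points straight into the bore, 26 mm in diameter for 105 mm, wider after, no bottom. 20 mm in, spring packing grips the sheath from both sides: sliding takes about 6 to 11 N, and it stays where it is left, even only 65 mm in (outer end then sags some 5 mm).
- lever_pivot (a point): Pivot of the clamp lever on top of the gland, 34 mm behind the gland's front face, 38 mm above the bore's axis. Axes as the kiln's: the lever turns about the y axis through this point. Steel cheeks 24 mm wide stand beside it, up to 46 mm above the bore's axis. Closed, the lever drives a shoe into the bore below it, which clamps the sheath.
- lever_grip (a point): Point in the lever's red handle, 45 mm from the pivot (the lever ends 60 mm from the pivot; handle 14 mm thick, stem 9 mm).
- clamp_lever (a joint): Clamp lever angle, rad. At 0 (open) it leans 0.52 rad from upright towards the robot (the kiln's -x); growing, it is upright at 0.52 and swings over to the kiln's +x, away from the robot, to its stop at 2.05, nearly level. It starts at 0 to 0.4 and stays where it is left; about 3 N at the handle moves it, a little more when the shoe bites, from 1.3 to 1.8. Fully home is above 1.9.
- tub_mid (a point): Middle of a loose white glaze tub with a blue lid, 84 mm in diameter, 85 mm tall: bystander.
- bowl_mid (a point): Middle of a loose terracotta bowl, 110 mm wide, 45 mm tall: bystander.
- pot_mid (a point): Middle of a loose green pot, 76 mm in diameter, 90 mm tall, with brushes up to 190 mm tall: bystander.
There are look-alikes about, which are no part of the job. What is shaped like the part that bears sheath_mid but turquoise is not meant.

How it is judged:
On the way:
1. with the lever still open, the red-banded sheath sits in the gland, round end inside, with the gland's front face within 5 mm of the band's centre (y of sheath_band in the frame of gland_mouth between -0.005 and 0.005 m and x of sheath_band in the frame of gland_mouth between -0.004 and 0.004 m and z of sheath_band in the frame of gland_mouth between -0.004 and 0.004 m and angle between the x axis of sheath_mid and the y axis of gland_mouth, either way round below 0.07 rad and y of sheath_mid in the frame of gland_mouth above 0.06 m and value of joint clamp_lever below 0.9 rad), for 0.2 s.
At the end, for the whole second after the job is handed in: Red-banded sheath in the gland, round end inside, in line with the bore, the gland face within 5 mm of the band centre; lever fully over (above 1.9 rad); sheath at rest; other sheath, tub, bowl and brush pot within 20 mm of where they started (y of sheath_band in the frame of gland_mouth between -0.005 and 0.005 m and x of sheath_band in the frame of gland_mouth between -0.004 and 0.004 m and z of sheath_band in the frame of gland_mouth between -0.004 and 0.004 m and angle between the x axis of sheath_mid and the y axis of gland_mouth, either way round below 0.07 rad and y of sheath_mid in the frame of gland_mouth above 0.06 m and value of joint clamp_lever above 1.9 rad and linear speed of sheath below 0.01 m/s and distance of each of spare_mid, tub_mid, bowl_mid, pot_mid from where it was at the start of the episode below 0.02 m); the robot touches nothing.
It fails at once if the sheath is pressed or rammed against the kiln with more than 60 N (it would break) (contact force between sheath and kiln above 60 N).
It fails at once if the other sheath is shifted by more than 30 mm (distance of spare_mid from where it was at the start of the episode above 0.03 m).
It fails at once if the glaze tub is shifted by more than 30 mm (distance of tub_mid from where it was at the start of the episode above 0.03 m).
It fails at once if the slip bowl is shifted by more than 30 mm (distance of bowl_mid from where it was at the start of the episode above 0.03 m).
It fails at once if the brush pot is shifted by more than 30 mm (distance of pot_mid from where it was at the start of the episode above 0.03 m).
It also fails if it takes over 66 s, if anything falls off the work surface, if the arm or the gripper's body presses on something with over 40 N, if the wrist force passes 120 N, or if a joint passes its speed limit or range.

ROBOT

A 7-joint arm with a two-finger parallel gripper is mounted at the origin on the work surface. World frame = base frame: x ahead of the robot, y to its left, z up, the work surface at z = 0. Lengths are in m, angles in rad, forces in N, time in s.
With the tool pointing down it reaches from about 0.4 to 0.85 m from the base axis. Payload 10.4 kg.
Tool frame: the origin (TCP) lies at the very end of the fingers, on their centre line; the grasp point (between the pads) lies 19 mm behind it; z points along the fingers, y is the direction in which the jaws open and shut (so a half turn about z gives the same grasp; the last joint's range is limited). The gripper opens to 87 mm and grips with 3 to 60 N. Pads are 19 mm wide; open, the fingers measure 117 mm over their backs; the gripper's body (75 mm by 190 mm) begins 51 mm behind the grasp point.
Start: joints at [1.302, 0.332, -0.065, 1.46, 0.022, 1.35, -0.088], TCP at [0.152, -0.606, 0.223] pointing down, gripper open.
Joint ranges: [-2.6, 2.6], [-0.5, 2.12], [-1.47, 1.34], [0.16, 2.42], [-1.27, 4.41], [0.06, 2.06], [-2.6, 2.6]. Speed limits (rad/s): [2.22, 2.22, 2.79, 2.79, 3.14, 3.14, 3.14].

INTERFACE

Orientations are given as a unit quaternion [x, y, z, w].
In Python, from bench import read_state, imaging, r gives the robot as it stands. The module is installed in compiled form; this text tells all that it offers.
- The arm moves only by the tool move_arm, never from a script. Its argument "series" is a list of rows, each a list of 4 numbers: the shift along the tool's x, y, z in m, then the turn about the tool's z in rad. In form: [[x, y, z, roll], ...]. A call has 1 to 20 rows; each row is the pose to reach, as a shift and turn from the pose commanded when the call began, along the tool's axes at that moment; what a row does not reach only later rows make up. A row lasts 1/10 s, in which the tool goes at most 50 mm and 8.59 degrees, less where a joint would pass 70% of its speed; a pose out of reach is approached as far as the arm can. A call with a gripper value outside its range is refused whole. "claw" is the gripper's target within -1 to 1 (fully open at 1, half-way at 0, shut at -1), set as the call begins (left out, the last holds). The fingers move at their own pace and stop on an object; "newtons" is the grip in N (left out, the last holds). Time passes only in rows, so rows that repeat a pose let the fingers close. It gives the time, the measured TCP pose, the force and the opening at its end, in the units of the state.
- read_state(): the state, without advancing time (a new reading comes with each control period).
- imaging.camera(name): name is "scene" or "top" or "wrist"; returns (picture, depth): 400x640x3 uint8, red, green, blue; 400x640 float32, m along the optical axis (not along the pixel's ray), 0 where there is no reading.
- imaging.get_calibration(name): a dict with "camera_matrix" (3x3 intrinsics, pixels), "k1" (the pictures are not rectified: a ray, as slopes to the right and down, at radius r is drawn at 1 + k1 r^2 times it, then the intrinsics apply), "R" (3x3) and "t" (3): a world point X has camera coordinates R X + t. Camera axes: x right, y down, z forward; pixel columns grow to the right and rows downward; lengths in m; the calibration is good to about 2 mm. A picture is of the moment at which its call begins: read the wrist's pose just before it. get_calibration takes no time and is no camera call; for the wrist camera it gives the pose at the moment of the call.
- r.close_job(): hands the job in, once; it reports no verdict.
The state is a dict: "time": time; "joint_positions": joint angles; "joint_vel": joint speeds; "joint_torque": joint torques, N m; "ee_pos": TCP position; "eef_rot": TCP orientation; "ft_force": force on the tool from outside, world axes, zero at the start; "torque": the same for the moment, N m; "width": finger opening in m.
Only numpy, scipy, OpenCV 4.12 (cv2) and the standard library are available. Lean on these libraries where they do the work, as an engineer would, in place of code of your own. Each camera call takes 0.05 s, during which the arm holds its last target.

## Working session

There is one attempt and no reset: what is moved stays moved. The work goes in short steps, Python scripts to look and compute and a tool call to move; the robot and the scene stay as the last step left them, time stands still between calls to the robot, and variables do not carry over. Pictures are saved under pics/ and viewed, and the job is handed in when it is done.

Besides the shell and the picture viewer there is one more tool, called by a JSON object that holds its "name" and its "arguments", one argument or row to a line. move_arm: Moves the arm, as the interface text tells. Its arguments: {"type":"object","properties":{"series":{"type":"array","items":{"type":"array","items":{"type":"number"}}},"claw":{"type":"number"},"newtons":{"type":"number"}},"required":["series"]}

```bash
mkdir -p pics; cat > h.py <<'E'
from bench import read_state, imaging, r
import numpy as np, cv2
def snap(n,f):
    s=read_state(); c=imaging.get_calibration(n); p,d=imaging.camera(n)
    cv2.imwrite('pics/'+f+'.png',p[:,:,::-1]); np.savez('pics/'+f+'.npz',p=p,d=d,K=c['camera_matrix'],k1=c['k1'],R=c['R'],t=c['t'])
    return s,c,p,d
def load(f): return np.load('pics/'+f+'.npz')
def rays(c,uv):
    uv=np.atleast_2d(np.array(uv,float)); K=np.array(c['K']); q=(uv-[K[0,2],K[1,2]])/[K[0,0],K[1,1]]
    k=float(c['k1']); u=q.copy()
    for _ in range(30): u=q/(1+k*(u**2).sum(1,keepdims=True))
    d=np.c_[u,np.ones(len(u))]
    R=np.array(c['R']);t=np.array(c['t']); return -R.T@t, d@R   # origin, dirs (depth-scaled)
def onz(c,uv,z):
    o,d=rays(c,uv); return o+d*((z-o[2])/d[:,2])[:,None]
def atdepth(c,uv):
    uv=np.atleast_2d(uv).astype(int); o,d=rays(c,uv); return o+d*c['d'][uv[:,1],uv[:,0]][:,None]
def proj(c,X):
    X=np.atleast_2d(X); Y=X@np.array(c['R']).T+np.array(c['t']); s=Y[:,:2]/Y[:,2:]
    s=s*(1+float(c['k1'])*(s**2).sum(1,keepdims=True)); K=np.array(c['K']); return s*[K[0,0],K[1,1]]+[K[0,2],K[1,2]]
E
python3 - <<'E'
from h import *
for n in ['scene','top','wrist']:
    s,c,p,d=snap(n,n+'0'); print(n,c['camera_matrix'],c['k1'],c['R'],c['t'])
print(s)
E
```

```text
scene [[362.65260516   0.         314.42690648]
 [  0.         362.65260516 199.33937064]
 [  0.           0.           1.        ]] -0.00931416725123956 [[ 0.22400543  0.97457824  0.00433889]
 [ 0.58623123 -0.1311852  -0.79945193]
 [-0.77855925  0.18162516 -0.6007144 ]] [-0.07464869 -0.17057106  1.41357897]
top [[411.67581625   0.         316.14886199]
 [  0.         411.67581625 198.42574303]
 [  0.           0.           1.        ]] -0.03081694529119576 [[ 0.01286471 -0.99974838 -0.01837613]
 [-0.9822486  -0.00919573 -0.18735828]
 [ 0.18714215  0.02046024 -0.98211974]] [-0.03432639  0.4872214   1.17699004]
wrist [[279.87830241   0.         325.78852339]
 [  0.         279.87830241 202.64765544]
 [  0.           0.           1.        ]] -0.03298788544058343 [[ 0.24313484 -0.96998981 -0.00228487]
 [-0.93003233 -0.23378706  0.28351978]
 [-0.27554547 -0.06680853 -0.95896367]] [-0.62297265 -0.03402769  0.39101509]
{'time': 0.1, 'joint_positions': array([ 1.3023835 ,  0.33280626, -0.06471822,  1.46084228,  0.0216282 ,
        1.34990518, -0.08850339]), 'joint_vel': array([-6.32675893e-04, -1.65982854e-03, -2.71847495e-03, -2.30300681e-03,
       -6.35469883e-04, -9.48598998e-05,  3.86085757e-04]), 'joint_torque': array([ 6.86026251e-04, -6.24551010e+01,  2.42275541e-02, -3.90715206e+01,
       -6.14663120e-02,  3.66632547e-02,  9.89785849e-05]), 'ee_pos': array([ 0.15200531, -0.60588123,  0.22184225]), 'eef_rot': array([ 9.92453925e-01,  1.22616503e-01, -1.16295044e-04, -6.21477149e-04]), 'ft_force': array([-0.29612092, -0.11637357,  0.31630434]), 'torque': array([-0.01160035,  0.00057193,  0.0410234 ]), 'width': 0.08706329938472995}
```

View pics/scene0.png

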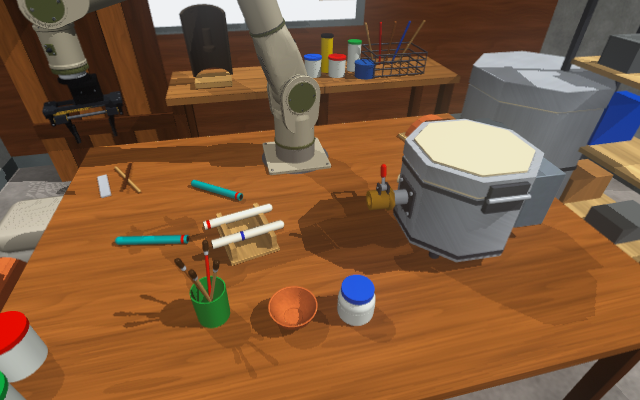

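View pics/top0.png

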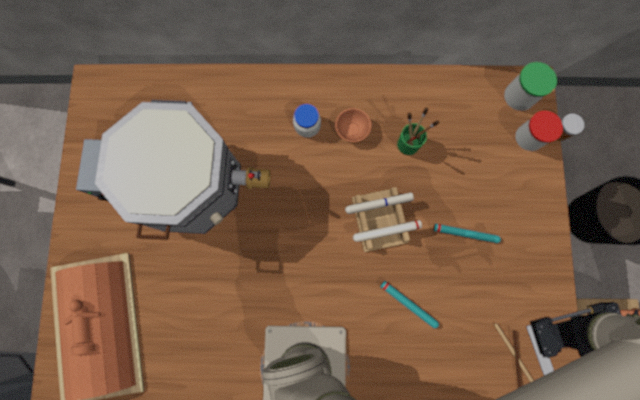

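View pics/wrist0.png

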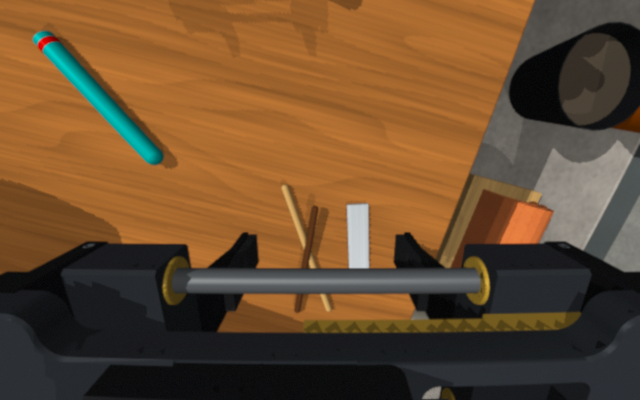

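The scene shows the red-banded sheath in the rest's place nearer the robot: band at top-view px (418,224), round end at about (356,239). The kiln gland is at top px (265,180), with the red lever at scene px (383,172). Next I'll measure these.

```bash
python3 - <<'E'
from h import *
for n,s in [('top0',6),('scene0',5)]:
    p=load(n)['p']
    for nm,(x,y,w,h) in (dict(rest=(340,175,100,80),gland=(215,150,70,60)) if n=='top0' else dict(rest=(190,190,110,80),gland=(350,150,80,70))).items():
        cv2.imwrite(f'pics/{n}_{nm}.png',cv2.resize(p[y:y+h,x:x+w,::-1],None,fx=s+2,fy=s+2,interpolation=cv2.INTER_CUBIC)[:600,:800])
c=load('top0');p=c['p'].astype(int)
# white tube mask in rest region
def comp(m):
    n,l,st,ce=cv2.connectedComponentsWithStats(m.astype(np.uint8)); 
    return [(st[i],ce[i],l==i) for i in range(1,n) if st[i,4]>=4]
hsv=cv2.cvtColor(c['p'],cv2.COLOR_RGB2HSV).astype(int)
roi=np.zeros(p.shape[:2],bool); roi[180:260,335:435]=1
for nm,m in [('white',(hsv[...,1]<50)&(hsv[...,2]>130)),('red',(p[...,0]>130)&(p[...,1]<90)&(p[...,2]<90)),('blue',(p[...,2]>p[...,0]+50))]:
    for st,ce,mm in comp(m&roi):
        print(nm,st,ce,onz(c,ce,.054+.008))
for nm,uv,z in [('tub',(307,122),.0425),('bowl',(353,126),.02),('pot',(411,140),.045),('brush',(437,123),.18)]: print(nm,onz(c,uv,z))
E
```

```text
white [386 193  27  12 189] [399.43915344 198.15343915] [[ 0.48756382 -0.27271058  0.062     ]]
white [345 198  41  15 288] [365.06944444 205.38888889] [[ 0.4651455 -0.1721432  0.062    ]]
white [418 221   3   6  12] [419.33333333 222.83333333] [[ 0.41547201 -0.32836425  0.062     ]]
white [353 222  63  19 515] [384.23883495 231.14757282] [[ 0.39037007 -0.22662025  0.062     ]]
red [418 185   4   2   4] [419.5  185.25] [[ 0.52674914 -0.33261065  0.062     ]]
red [346 186   3   2   4] [347.  186.5] [[ 0.52104695 -0.11957567  0.062     ]]
red [413 186   3   3   5] [413.8 187. ] [[ 0.52132669 -0.31569742  0.062     ]]
red [415 219   2   4   5] [415.8 220.6] [[ 0.42188116 -0.3183665   0.062     ]]
red [417 224   2   4   6] [417.33333333 225.83333333] [[ 0.40669676 -0.3223089   0.062     ]]
blue [385 199   2   5   5] [385.8 201. ] [[ 0.4787272  -0.23272952  0.062     ]]
tub [[0.72849528 0.00255581 0.0425    ]]
bowl [[ 0.72488155 -0.14102803  0.02      ]]
pot [[ 0.67171291 -0.31572011  0.045     ]]
brush [[ 0.67457515 -0.35879657  0.18      ]]
```

```bash
ls pics
```

```text
scene0.npz
scene0.png
scene0_gland.png
scene0_rest.png
top0.npz
top0.png
top0_gland.png
top0_rest.png
wrist0.npz
wrist0.png
```

View pics/top0_rest.png

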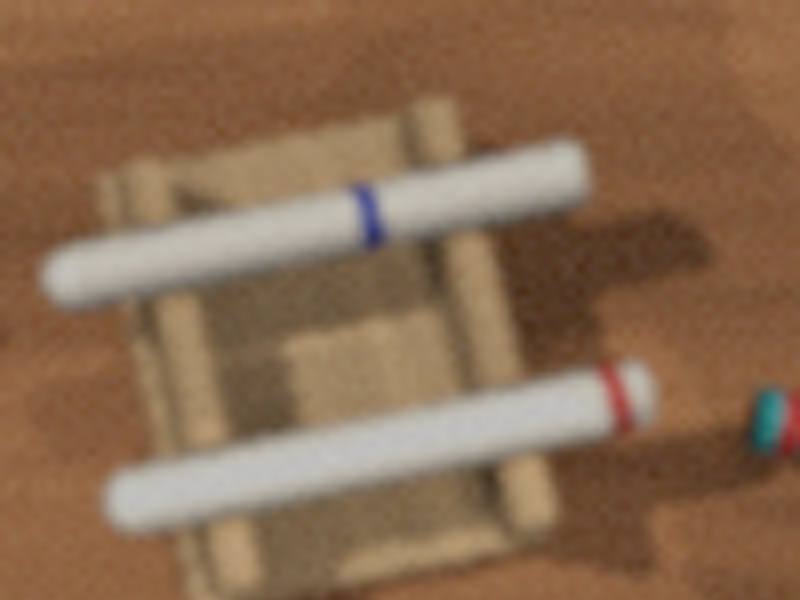

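View pics/top0_gland.png

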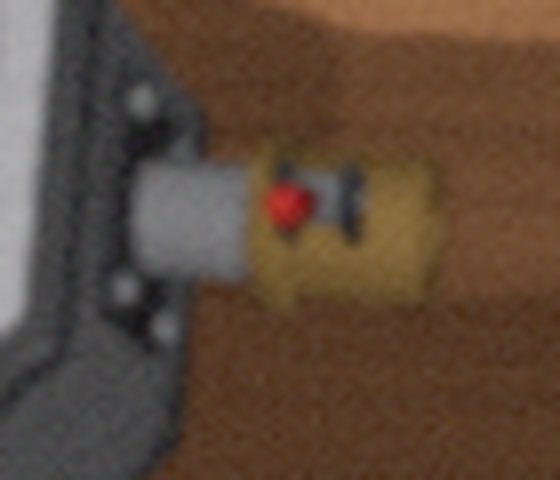

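View pics/scene0_gland.png

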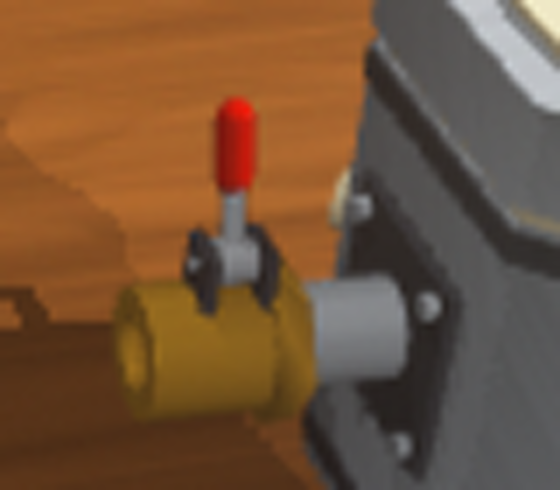

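```bash
python3 - <<'E'
from h import *
def tube(n,poly,z=.054):
    c=load(n); hsv=cv2.cvtColor(c['p'],cv2.COLOR_RGB2HSV).astype(int);p=c['p'].astype(int)
    roi=np.zeros(p.shape[:2],np.uint8); cv2.fillPoly(roi,[np.array(poly)],1)
    wood=(p[...,0]-p[...,2])
    m=((wood<45)&(hsv[...,2]>110))|((p[...,0]>120)&(p[...,1]<p[...,0]*.6)&(p[...,2]<p[...,0]*.65)&(p[...,2]>p[...,1]*.8))
    m=cv2.morphologyEx((m&(roi>0)).astype(np.uint8),cv2.MORPH_CLOSE,np.ones((3,3)))
    k,l,st,ce=cv2.connectedComponentsWithStats(m); i=1+np.argmax(st[1:,4]); ys,xs=np.where(l==i)
    R=cv2.minAreaRect(np.c_[xs,ys].astype(np.float32)); b=cv2.boxPoints(R); print(n,R)
    o=sorted([(np.linalg.norm(b[j]-b[(j+1)%4]),j) for j in range(4)])
    j=o[0][1]; k2=(j+2)%4
    e=[(b[j]+b[(j+1)%4])/2,(b[k2]+b[(k2+1)%4])/2]
    P=onz(c,e,z); d=P[1]-P[0]; print(P,P.mean(0),'len',np.linalg.norm(d),'yaw x-axis',np.arctan2(d[1],d[0]))
    if n=='scene0': print()
tube('top0',[(347,228),(426,212),(430,228),(350,250)])
tube('scene0',[(200,216),(268,200),(276,212),(206,232)])
c=load('top0'); print('manual top', P:=onz(c,[(353.1,238.1),(421.9,223.7)],.054), np.linalg.norm(P[0]-P[1]))
# brass depth
p=c['p'].astype(int); hsv=cv2.cvtColor(c['p'],cv2.COLOR_RGB2HSV).astype(int)
m=(p[...,0]-p[...,2]>50)&(hsv[...,0]>17)&(hsv[...,0]<32); r0=np.zeros_like(m); r0[165:192,244:275]=1; m&=r0
ys,xs=np.where(m); X=atdepth(c,np.c_[xs,ys]); print(len(X),X.min(0),X.max(0),X.mean(0))
ok=X[:,2]>.165; Y=X[ok]; q=Y[:,:2]-Y[:,:2].mean(0); u,s,v=np.linalg.svd(q); print(ok.sum(),Y.mean(0),v,s)
cx=np.median(Y,0)
# lid
m=(c['d']>0); ys,xs=np.mgrid[0:400,0:640]; X=atdepth(c,np.c_[xs.ravel(),ys.ravel()]).reshape(400,640,3)
m&=(abs(X[...,2]-.289)<.012)&(xs<260)&(ys<260)
mm=m.astype(np.uint8); h=[x for x in cv2.findContours(mm,0,cv2.CHAIN_APPROX_NONE)[0]]; h=max(h,key=len)
hp=onz(c,cv2.convexHull(h)[:,0,:],.289)[:,:2]; print(hp.min(0),hp.max(0))
# support width vs yaw -> flats
best=[]
for yaw in np.arange(-.4,.4,.005):
    a=yaw+np.arange(4)*np.pi/4; W=[np.ptp(hp@[np.cos(t),np.sin(t)]) for t in a]; best.append((sum(W),yaw,W))
b=min(best); print(b)
yaw=b[1]; n=[np.array([np.cos(yaw+t),np.sin(yaw+t)]) for t in (0,np.pi/2)]
ce=sum(((hp@k).max()+(hp@k).min())/2*k for k in n); print('centre',ce,'mouth',ce-.255*n[1])
E
```

```text
top0 ((386.9853515625, 230.93170166015625), (10.895513534545898, 69.84303283691406), 77.90524291992188)
[[ 0.41429177 -0.33536855  0.054     ]
 [ 0.36971597 -0.13674187  0.054     ]] [ 0.39200387 -0.23605521  0.054     ] len 0.2035670856075713 yaw x-axis 1.79155866563643
scene0 ((237.4068603515625, 216.16473388671875), (8.029315948486328, 70.17622375488281), 74.47589111328125)
[[ 0.37074128 -0.13935465  0.054     ]
 [ 0.41354886 -0.33219623  0.054     ]] [ 0.39214507 -0.23577544  0.054     ] len 0.19753572822499327 yaw x-axis -1.3523551973726662

manual top [[ 0.37015455 -0.13749756  0.054     ]
 [ 0.41406308 -0.33759301  0.054     ]] 0.20485640656861123
242 [ 0.25874969 -0.05391889  0.13507616] [0.54817549 0.15736389 1.24659934] [0.5124809  0.12118459 0.17786082]
184 [0.51482056 0.11971995 0.1841733 ] [[-0.77995007 -0.62584174]
 [ 0.62584174 -0.77995007]] [0.47330802 0.24040318]
[0.3765101  0.19620496] [0.68967803 0.50481184]
(np.float64(1.2255284095914112), np.float64(-0.0399999999999997), [np.float64(0.31174171668064393), np.float64(0.3055568528567837), np.float64(0.3046618953501016), np.float64(0.30356794470388215)])
centre [0.53432938 0.35037701] mouth [0.5241321  0.09558098]
```

```bash
cat >> h.py <<'E'
from scipy.spatial.transform import Rotation as Ro
def delta(xyz,yaw,s=None):
    s=s or read_state(); M=Ro.from_quat(s['eef_rot']).as_matrix(); y0=np.arctan2(M[1,0],M[0,0])
    d=M.T@(np.array(xyz)-s['ee_pos']); dy=(y0-yaw+np.pi)%(2*np.pi)-np.pi
    print('t',round(s['time'],2),'pos',s['ee_pos'].round(4),'yaw',round(y0,4),'tilt',np.round(M[:,2],4),'w',round(s['width'],4),'F',s['ft_force'].round(1)); print('delta',d.round(4),'roll',round(dy,4)); return d,dy
E
python3 -c "
from h import *
delta((.3953,-.2506,.15),1.79)"
```

```text
t 0.15 pos [ 0.152 -0.606  0.222] yaw 0.2459 tilt [-3.e-04  9.e-04 -1.e+00] w 0.087 F [-0.7  0.8 -0.1]
delta [ 0.3225 -0.2854  0.0722] roll -1.5441
```

{"name": "move_arm", "arguments": {
  "series": [
    [0.02, -0.018, 0.005, -0.1],
    [0.05, -0.045, 0.01, -0.23],
    [0.08, -0.07, 0.018, -0.37],
    [0.11, -0.098, 0.025, -0.5],
    [0.14, -0.125, 0.032, -0.64],
    [0.17, -0.15, 0.038, -0.78],
    [0.2, -0.178, 0.045, -0.92],
    [0.23, -0.205, 0.05, -1.05],
    [0.26, -0.23, 0.058, -1.19],
    [0.285, -0.252, 0.064, -1.32],
    [0.305, -0.27, 0.068, -1.43],
    [0.317, -0.28, 0.071, -1.51],
    [0.3225, -0.2854, 0.0722, -1.5441],
    [0.3225, -0.2854, 0.0722, -1.5441],
    [0.3225, -0.2854, 0.0722, -1.5441]
  ],
  "claw": 1
}}

```text
time: 1.65
ee_pos: [0.3949, -0.2518, 0.1504]
eef_rot: [0.627, 0.779, -0.0, 0.0]
ft_force: [-0.9, -0.4, -0.1]
width: 0.087
```

```bash
python3 -c "
from h import *
s,c,p,d=snap('wrist','w1'); delta((.3953,-.2506,.035),1.79); print(s['joint_positions'])
q=load('w1'); print(proj(q,[[.4142,-.3337,.054],[.370,-.138,.054],[.3953,-.2506,.054]]), -c['R'].T@c['t'])"
```

```text
t 1.7 pos [ 0.3948 -0.2519  0.1504] yaw 1.7868 tilt [-2.e-04 -3.e-04 -1.e+00] w 0.0872 F [ 0.1 -1.2  0.3]
delta [0.0012 0.0008 0.1154] roll -0.0032
[ 0.96514928  0.07636713 -0.51038076  1.93013319  0.04132942  1.14516841
  0.65527281]
[[326.87330527 282.06751015]
 [325.69906116  74.77219466]
 [326.303649   204.52933074]] [ 0.37775444 -0.17435068  0.31172795]
```

View pics/w1.png

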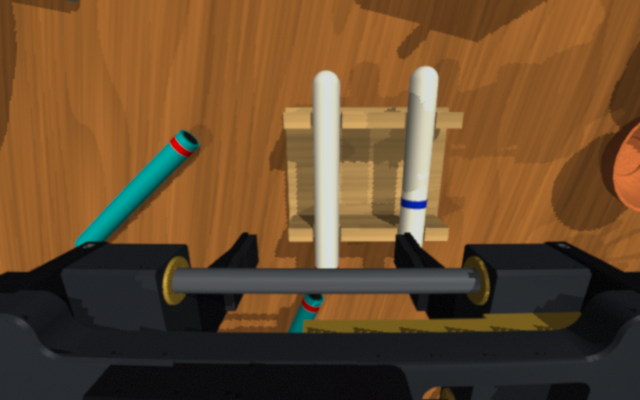

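The wrist view shows the sheath's centre line at u≈326 with its tip at (327,71). That matches the projected measurement, so I'll descend and grip.

{"name": "move_arm", "arguments": {
  "series": [
    [0.0012, 0.0008, 0.02, -0.003],
    [0.0012, 0.0008, 0.045, -0.003],
    [0.0012, 0.0008, 0.07, -0.003],
    [0.0012, 0.0008, 0.092, -0.003],
    [0.0012, 0.0008, 0.108, -0.003],
    [0.0012, 0.0008, 0.1154, -0.003],
    [0.0012, 0.0008, 0.1154, -0.003]
  ]
}}

```text
time: 2.4
ee_pos: [0.3952, -0.2499, 0.0344]
eef_rot: [0.625, 0.781, -0.0, -0.001]
ft_force: [0.4, -0.7, 0.5]
width: 0.0872
```

{"name": "move_arm", "arguments": {
  "series": [
    [0, 0, 0, 0],
    [0, 0, 0, 0],
    [0, 0, 0, 0],
    [0, 0, 0, 0],
    [0, 0, 0, 0],
    [0, 0, 0, 0],
    [0, 0, 0, 0],
    [0, 0, 0, 0]
  ],
  "claw": -1,
  "newtons": 40
}}

```text
time: 3.2
ee_pos: [0.396, -0.2496, 0.035]
eef_rot: [0.624, 0.781, -0.0, 0.0]
ft_force: [-0.0, -0.4, 0.2]
width: 0.031
```

{"name": "move_arm", "arguments": {
  "series": [
    [0, 0, 0, 0],
    [0, 0, 0, 0],
    [0, 0, 0, 0],
    [0, 0, 0, 0]
  ]
}}

```text
time: 3.6
ee_pos: [0.3959, -0.2496, 0.0349]
eef_rot: [0.624, 0.781, -0.0, -0.0]
ft_force: [-0.1, 0.1, -1.0]
width: 0.0228
```

{"name": "move_arm", "arguments": {
  "series": [
    [0, 0, -0.01, 0],
    [0, 0, -0.03, 0],
    [0, 0, -0.06, 0],
    [0, 0, -0.09, 0],
    [0, 0, -0.115, 0],
    [0, 0, -0.125, 0],
    [0, 0, -0.125, 0]
  ]
}}

```text
time: 4.3
ee_pos: [0.3966, -0.25, 0.1612]
eef_rot: [0.624, 0.781, -0.0, 0.001]
ft_force: [-0.7, 0.7, -2.1]
width: 0.0228
```

```bash
python3 -c "
from h import *
snap('wrist','w2');snap('top','t2'); delta((.52,-.05,.16),1.53)"
```

```text
t 4.4 pos [ 0.3955 -0.2494  0.159 ] yaw 1.7928 tilt [-1.e-03  5.e-04 -1.e+00] w 0.0233 F [-0.1  0.  -1. ]
delta [ 0.1671  0.1654 -0.001 ] roll 0.2628
```

View pics/w2.png

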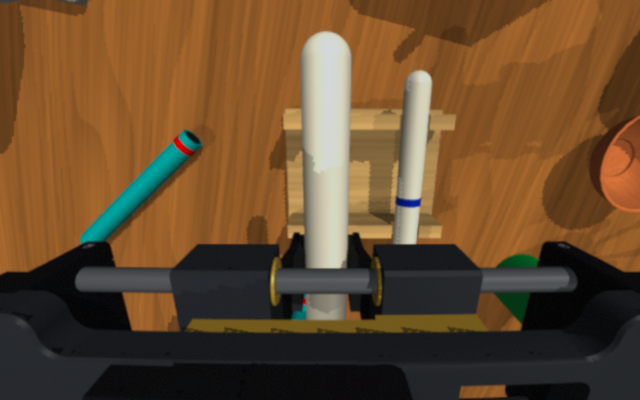

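View pics/t2.png

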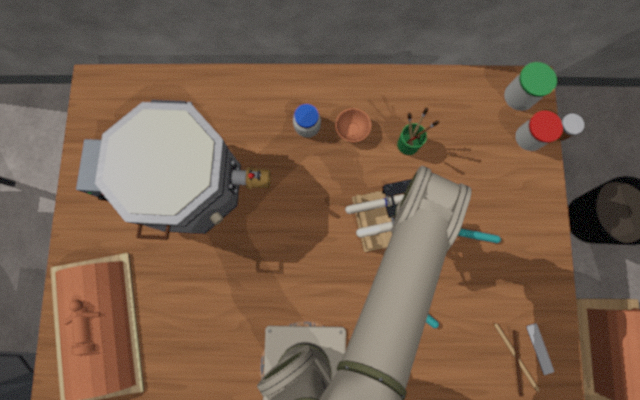

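```bash
python3 -c "
from h import *
delta((.518,-.09,.131),1.53)"
```

```text
t 4.4 pos [ 0.3955 -0.2494  0.159 ] yaw 1.7928 tilt [-1.e-03  5.e-04 -1.e+00] w 0.0233 F [-0.1  0.  -1. ]
delta [0.1285 0.1546 0.028 ] roll 0.2628
```

{"name": "move_arm", "arguments": {
  "series": [
    [0.006, 0.008, 0, 0.01],
    [0.022, 0.027, 0.003, 0.045],
    [0.045, 0.054, 0.01, 0.09],
    [0.068, 0.082, 0.015, 0.14],
    [0.09, 0.108, 0.02, 0.185],
    [0.108, 0.13, 0.024, 0.22],
    [0.121, 0.146, 0.027, 0.248],
    [0.127, 0.153, 0.028, 0.261],
    [0.1285, 0.1546, 0.028, 0.263],
    [0.1285, 0.1546, 0.028, 0.263],
    [0.1285, 0.1546, 0.028, 0.263],
    [0.1285, 0.1546, 0.028, 0.263]
  ]
}}

```text
time: 5.6
ee_pos: [0.518, -0.091, 0.1318]
eef_rot: [0.722, 0.692, -0.0, 0.0]
ft_force: [0.4, 0.4, -1.2]
width: 0.023
```

```bash
python3 -c "
from h import *
snap('wrist','w3');snap('scene','s3');snap('top','t3'); delta((.52,-.09,.131),1.53)
for n in ['t3','s3']:
    p=load(n)['p']
    x,y=(225,150) if n=='t3' else (290,150)
    cv2.imwrite(f'pics/{n}c.png',cv2.resize(p[y:y+80,x:x+130,::-1],None,fx=6,fy=6,interpolation=cv2.INTER_CUBIC))
"
```

```text
t 5.75 pos [ 0.5183 -0.0907  0.132 ] yaw 1.5293 tilt [ 2.e-04 -3.e-04 -1.e+00] w 0.0229 F [ 0.1 -0.9 -1.9]
delta [0.0007 0.0016 0.001 ] roll -0.0007
```

View pics/w3.png

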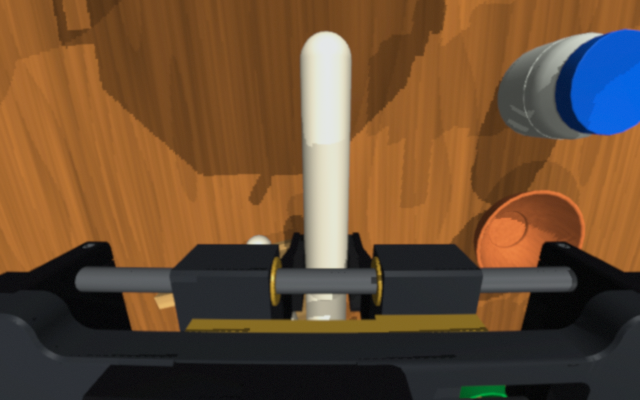

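View pics/t3c.png

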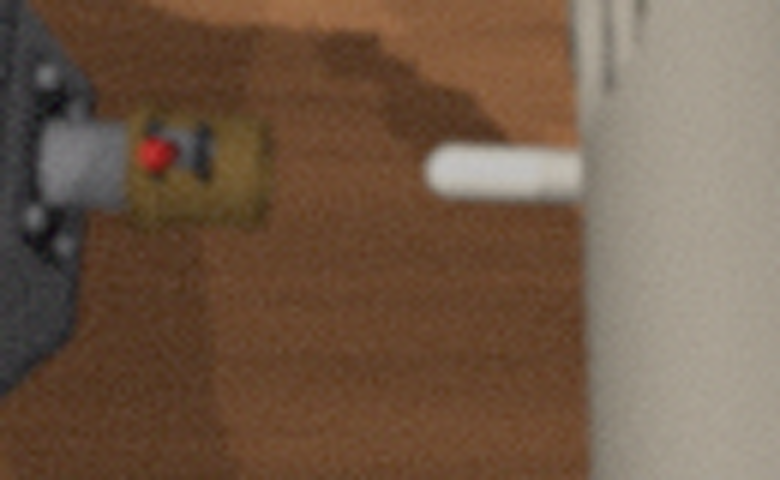

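View pics/s3c.png

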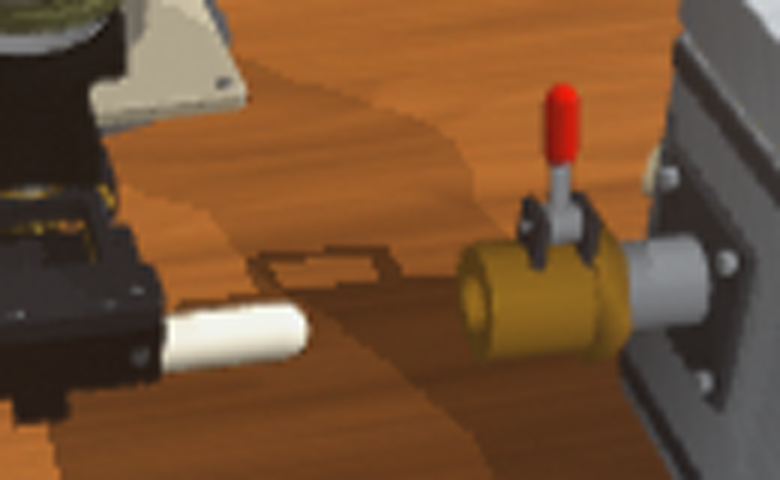

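```bash
cat > m.py <<'E'
from h import *
import sys
def sub(prof,idx,th):
    pass
def edges(img,col,r0,r1,th):
    v=img[r0:r1,col].astype(float); on=np.where(v>th)[0]
    if len(on)<4: return None
    a,b=on[0],on[-1]
    A=a-(v[a]-th)/(v[a]-v[a-1]) if a>0 else a
    B=b+(v[b]-th)/(v[b]-v[b+1]) if b<len(v)-1 else b
    return r0+A,r0+B
E
python3 - <<'E'
from m import *
c=load('t3');p=c['p'].astype(int)
print('RGB column through gland top x=263'); 
for x in (255,263): print(x,[tuple(p[y,x]) for y in range(163,192)])
print('row y=183',[(x,tuple(p[183,x])) for x in range(240,276)])
c=load('s3');p=c['p'].astype(int)
print('scene col 385',[(y,tuple(p[y,385])) for y in range(182,216)])
E
```

```text
RGB column through gland top x=263
255 [(np.int64(86), np.int64(56), np.int64(35)), (np.int64(87), np.int64(58), np.int64(40)), (np.int64(83), np.int64(53), np.int64(42)), (np.int64(79), np.int64(54), np.int64(29)), (np.int64(89), np.int64(58), np.int64(38)), (np.int64(84), np.int64(62), np.int64(34)), (np.int64(94), np.int64(72), np.int64(40)), (np.int64(97), np.int64(78), np.int64(50)), (np.int64(97), np.int64(86), np.int64(71)), (np.int64(94), np.int64(91), np.int64(89)), (np.int64(98), np.int64(95), np.int64(97)), (np.int64(85), np.int64(78), np.int64(79)), (np.int64(79), np.int64(70), np.int64(72)), (np.int64(76), np.int64(72), np.int64(69)), (np.int64(79), np.int64(71), np.int64(66)), (np.int64(93), np.int64(77), np.int64(58)), (np.int64(103), np.int64(79), np.int64(45)), (np.int64(103), np.int64(78), np.int64(39)), (np.int64(105), np.int64(82), np.int64(48)), (np.int64(95), np.int64(72), np.int64(38)), (np.int64(92), np.int64(70), np.int64(39)), (np.int64(90), np.int64(70), np.int64(39)), (np.int64(81), np.int64(64), np.int64(38)), (np.int64(75), np.int64(53), np.int64(24)), (
[... 4455 characters left out ...]
), np.int64(96), np.int64(31))), (203, (np.int64(133), np.int64(94), np.int64(30))), (204, (np.int64(128), np.int64(91), np.int64(29))), (205, (np.int64(122), np.int64(86), np.int64(30))), (206, (np.int64(115), np.int64(82), np.int64(28))), (207, (np.int64(103), np.int64(73), np.int64(25))), (208, (np.int64(87), np.int64(58), np.int64(25))), (209, (np.int64(82), np.int64(50), np.int64(26))), (210, (np.int64(85), np.int64(52), np.int64(27))), (211, (np.int64(88), np.int64(53), np.int64(27))), (212, (np.int64(88), np.int64(53), np.int64(27))), (213, (np.int64(88), np.int64(53), np.int64(27))), (214, (np.int64(94), np.int64(56), np.int64(29))), (215, (np.int64(88), np.int64(53), np.int64(27)))]
```

The wrist camera can't see the gland from here, and the other two views are coarse (about 2.5–3 mm/px). I'll raise the arm and move to one side so the wrist camera gets a close look at the gland.

```bash
python3 -c "
from h import *
delta((.45,0.0,.30),1.53)"
```

```text
t 5.75 pos [ 0.5183 -0.0907  0.132 ] yaw 1.5293 tilt [ 2.e-04 -3.e-04 -1.e+00] w 0.0229 F [ 0.1 -0.9 -1.9]
delta [ 0.0877 -0.072  -0.168 ] roll -0.0007
```

{"name": "move_arm", "arguments": {
  "series": [
    [0, -0.005, -0.015, 0],
    [0, -0.02, -0.045, 0],
    [0.005, -0.035, -0.08, 0],
    [0.02, -0.05, -0.11, 0],
    [0.04, -0.06, -0.14, 0],
    [0.062, -0.067, -0.158, 0],
    [0.08, -0.071, -0.167, 0],
    [0.088, -0.072, -0.168, 0],
    [0.088, -0.072, -0.168, 0],
    [0.088, -0.072, -0.168, 0],
    [0.088, -0.072, -0.168, 0]
  ]
}}

```text
time: 6.85
ee_pos: [0.4499, -0.0004, 0.2989]
eef_rot: [0.722, 0.692, -0.0, -0.001]
ft_force: [-0.6, -0.2, -1.3]
width: 0.0229
```

```bash
python3 -c "
from h import *
snap('wrist','w4'); delta((.45,0,.3),1.53)
c=load('w4'); print(proj(c,[[.524,.0956,.15],[.534,.35,.289]]))"
```

```text
t 6.9 pos [ 4.500e-01 -3.000e-04  2.991e-01] yaw 1.5285 tilt [-1.5e-03  5.0e-04 -1.0e+00] w 0.0231 F [ 0.9 -0.4 -1.7]
delta [ 0.0003 -0.     -0.0009] roll -0.0015
[[ 392.78946833  100.77472044]
 [ 449.42920668 -352.62626987]]
```

View pics/w4.png

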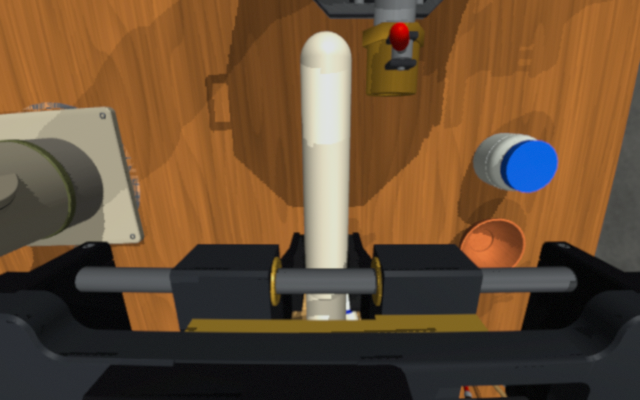

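```bash
python3 - <<'E'
from m import *
c=load('w4');p=c['p'].astype(int);d=c['d']
x,y=350,0; cv2.imwrite('pics/w4c.png',cv2.resize(c['p'][0:110,340:450,::-1],None,fx=5,fy=5,interpolation=cv2.INTER_CUBIC))
hsv=cv2.cvtColor(c['p'],cv2.COLOR_RGB2HSV).astype(int)
m=(p[...,2]*1.0/p[...,0]<.33)&(p[...,1]*1.0/p[...,0]>.64)
for r in range(20,102,4):
    on=np.where(m[r,350:440])[0]+350; print(r,on[:1],on[-1:],len(on), [round(float(v),3) for v in d[r,[370,385,392,410]]])
X=atdepth(c,np.array([(u,v) for v in range(24,94,6) for u in (376,384,392,404,410)])).reshape(-1,5,3)
print(X.round(3)[:, [0,2,3]])
E
```

```text
20 [372] [421] 2 [0.402, 0.257, 0.255, 0.259]
24 [372] [420] 28 [0.403, 0.249, 0.249, 0.248]
28 [367] [423] 38 [0.264, 0.25, 0.192, 0.249]
32 [361] [425] 35 [0.265, 0.251, 0.192, 0.234]
36 [362] [424] 33 [0.266, 0.25, 0.193, 0.233]
40 [362] [424] 34 [0.267, 0.257, 0.194, 0.236]
44 [361] [424] 39 [0.269, 0.257, 0.205, 0.237]
48 [365] [420] 33 [0.27, 0.258, 0.242, 0.239]
52 [366] [419] 32 [0.27, 0.258, 0.245, 0.239]
56 [367] [419] 31 [0.272, 0.259, 0.245, 0.241]
60 [366] [419] 27 [0.273, 0.26, 0.24, 0.24]
64 [366] [419] 22 [0.274, 0.261, 0.242, 0.241]
68 [366] [418] 27 [0.274, 0.261, 0.255, 0.251]
72 [366] [418] 53 [0.275, 0.264, 0.262, 0.265]
76 [366] [418] 53 [0.276, 0.264, 0.262, 0.265]
80 [366] [417] 52 [0.277, 0.264, 0.263, 0.267]
84 [365] [417] 53 [0.277, 0.265, 0.264, 0.268]
88 [365] [416] 52 [0.279, 0.268, 0.265, 0.27]
92 [365] [416] 52 [0.281, 0.269, 0.268, 0.271]
96 [368] [402] 35 [0.432, 0.307, 0.308, 0.432]
100 [352] [352] 1 [0.434, 0.435, 0.433, 0.434]
[[[0.505 0.167 0.156]
  [0.516 0.161 0.176]
  [0.51  0.141 0.243]]

 [[0.503 0.158 0.167]
  [0.501 0.137 0.243]
  [0.509 0.137 0.244]]

 [[0.503 0.153 0.167]
  [0.502 0.134 0.242]
  [0.51  0.133 0.244]]

 [[0.504 0.149 0.165]
  [0.503 0.131 0.237]
  [0.512 0.131 0.236]]

 [[0.503 0.143 0.166]
  [0.513 0.137 0.19 ]
  [0.516 0.131 0.22 ]]

 [[0.503 0.138 0.166]
  [0.514 0.133 0.189]
  [0.522 0.131 0.196]]

 [[0.503 0.133 0.167]
  [0.512 0.127 0.195]
  [0.523 0.126 0.196]]

 [[0.503 0.127 0.168]
  [0.513 0.122 0.195]
  [0.523 0.122 0.194]]

 [[0.504 0.122 0.166]
  [0.517 0.12  0.174]
  [0.528 0.12  0.175]]

 [[0.503 0.116 0.168]
  [0.517 0.115 0.174]
  [0.529 0.115 0.174]]

 [[0.503 0.111 0.168]
  [0.517 0.109 0.175]
  [0.529 0.109 0.174]]

 [[0.503 0.105 0.167]
  [0.517 0.104 0.176]
  [0.529 0.104 0.173]]]<stdin>:5: RuntimeWarning: divide by zero encountered in divide
<stdin>:5: RuntimeWarning: invalid value encountered in divide
```

View pics/w4c.png

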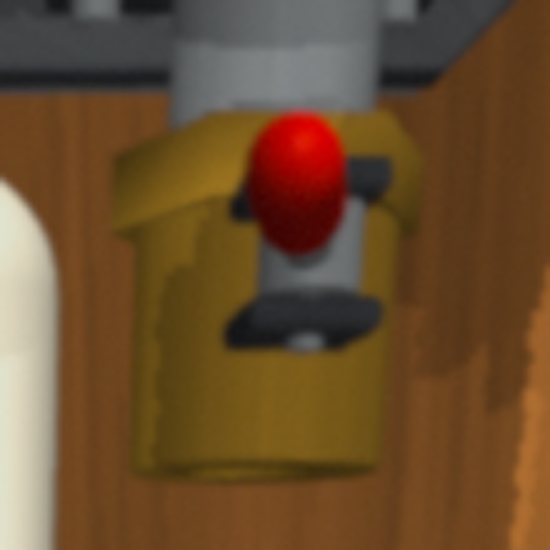

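```bash
cat > g.py <<'E'
from m import *
from scipy.optimize import least_squares
def gland(n,rows,cols):
    c=load(n);v,u=np.mgrid[rows[0]:rows[1],cols[0]:cols[1]]; uv=np.c_[u.ravel(),v.ravel()]
    X=atdepth(c,uv); 
    X=X[(X[:,2]>.156)&(X[:,2]<.18)]
    def f(q):
        a,yaw,z0=q; perp=(X[:,0]-a)*np.cos(yaw)+(X[:,1]-.1)*np.sin(yaw)
        return np.hypot(perp,X[:,2]-z0)-.026
    for fix in (0,1):
        g=(lambda q:f((q[0],q[1],.15))) if fix else f
        s=least_squares(g,[.52,-.04,.15][:2 if fix else 3],loss='soft_l1',f_scale=.001); print(n,len(X),'x@y=.1,yaw,z',s.x.round(4),'rms',np.sqrt(np.mean(s.fun**2)).round(5))
    # front
    return X
if __name__=='__main__':
    X=gland('w4',(72,93),(364,419)); 
    c=load('w4')
    for u in (376,384,392,400,408):
        col=[(v,atdepth(c,(u,v))[0]) for v in range(86,99)]
        print(u,[(v,round(P[1],4),round(P[2],3)) for v,P in col if P[2]>.12][-4:])
    # silhouette at known z=.15: edge lines u=365.0 & 416.5 at row 92
    for r,a,b in ((72,365.7,418.6),(92,364.8,416.4)):
        print(r,onz(c,[(a,r),(b,r)],.15),onz(c,[((a+b)/2,r)],.15))
    print(onz(c,[(391,94.5)],.172))
E
python3 g.py
```

```text
w4 1016 x@y=.1,yaw,z [ 0.5211 -0.0317  0.1489] rms 0.00068
w4 1016 x@y=.1,yaw,z [ 0.5215 -0.0315] rms 0.00113
376 [(93, np.float64(0.1026), np.float64(0.166)), (94, np.float64(0.1025), np.float64(0.157)), (95, np.float64(0.1025), np.float64(0.143)), (96, np.float64(0.1023), np.float64(0.132))]
384 [(93, np.float64(0.1024), np.float64(0.166)), (94, np.float64(0.1037), np.float64(0.137)), (95, np.float64(0.1026), np.float64(0.137)), (96, np.float64(0.1019), np.float64(0.133))]
392 [(93, np.float64(0.102), np.float64(0.166)), (94, np.float64(0.1033), np.float64(0.138)), (95, np.float64(0.1023), np.float64(0.137)), (96, np.float64(0.1016), np.float64(0.132))]
400 [(92, np.float64(0.1021), np.float64(0.173)), (93, np.float64(0.1017), np.float64(0.167)), (94, np.float64(0.1025), np.float64(0.144)), (95, np.float64(0.1016), np.float64(0.142))]
408 [(92, np.float64(0.102), np.float64(0.171)), (93, np.float64(0.1015), np.float64(0.166)), (94, np.float64(0.1015), np.float64(0.154)), (95, np.float64(0.1012), np.float64(0.144))]
72 [[0.49571081 0.12469388 0.15      ]
 [0.55005101 0.1227579  0.15      ]] [[0.52282525 0.12368954 0.15      ]]
92 [[0.49465116 0.10540112 0.15      ]
 [0.54854874 0.10342058 0.15      ]] [[0.52154722 0.10438115 0.15      ]]
[[0.51712242 0.10025436 0.172     ]]
```

```bash
python3 - <<'E'
from g import *
c=load('w4');v,u=np.mgrid[60:225,300:354]; X=atdepth(c,np.c_[u.ravel(),v.ravel()])
X=X[(X[:,2]>.27)]; print(X.min(0),X.max(0))
def f(q):
    a,yaw,z0,pt=q; D=X[:,1]-.0
    perp=(X[:,0]-a)*np.cos(yaw)+D*np.sin(yaw); return np.hypot(perp,X[:,2]-z0-pt*D)-.012
s=least_squares(f,[.45,-.04,.318,0],loss='soft_l1',f_scale=.001); print('x@y=0,yaw,z@y=0,pitch',s.x.round(4),np.sqrt(np.mean(s.fun**2)))
for uu in (322,326,330):
    print([(vv,*atdepth(c,(uu,vv))[0].round(4)) for vv in range(28,46,3)])
s=read_state(); print(s['ee_pos'],s['time']); delta((.5165,-.04,.131),1.539)
E
```

```text
[0.43888148 0.0250211  0.31651933] [0.46593524 0.10561044 0.46032875]
x@y=0,yaw,z@y=0,pitch [ 0.4494 -0.0423  0.3169 -0.0008] 0.007977943050584566
[(28, np.float64(0.4528), np.float64(0.2103), np.float64(-0.0023)), (31, np.float64(0.4529), np.float64(0.1175), np.float64(0.3194)), (34, np.float64(0.4529), np.float64(0.1149), np.float64(0.3247)), (37, np.float64(0.4528), np.float64(0.1137), np.float64(0.325)), (40, np.float64(0.4528), np.float64(0.1122), np.float64(0.3261)), (43, np.float64(0.4527), np.float64(0.1103), np.float64(0.3291))]
[(28, np.float64(0.4587), np.float64(0.2096), np.float64(-0.001)), (31, np.float64(0.4547), np.float64(0.117), np.float64(0.321)), (34, np.float64(0.4546), np.float64(0.1148), np.float64(0.3248)), (37, np.float64(0.4546), np.float64(0.1137), np.float64(0.3244)), (40, np.float64(0.4545), np.float64(0.1123), np.float64(0.3254)), (43, np.float64(0.4544), np.float64(0.1103), np.float64(0.3287))]
[(28, np.float64(0.4645), np.float64(0.2095), np.float64(-0.0012)), (31, np.float64(0.4644), np.float64(0.2053), np.float64(-0.0005)), (34, np.float64(0.4564), np.float64(0.115), np.float64(0.3238)), (37, np.float64(0.4563), np.float64(0.1131), np.float64(0.3268)), (40, np.float64(0.4562), np.float64(0.112), np.float64(0.3262)), (43, np.float64(0.4562), np.float64(0.1106), np.float64(0.3273))]
[ 4.49989572e-01 -2.84914282e-04  2.99091611e-01] 6.9
t 6.9 pos [ 4.500e-01 -3.000e-04  2.991e-01] yaw 1.5285 tilt [-1.5e-03  5.0e-04 -1.0e+00] w 0.0231 F [ 0.9 -0.4 -1.7]
delta [-0.0369  0.0684  0.168 ] roll -0.0105
```

{"name": "move_arm", "arguments": {
  "series": [
    [-0.01, 0.005, 0.01, 0],
    [-0.03, 0.015, 0.03, -0.003],
    [-0.055, 0.035, 0.06, -0.006],
    [-0.075, 0.05, 0.1, -0.0105],
    [-0.075, 0.062, 0.135, -0.0105],
    [-0.07, 0.068, 0.158, -0.0105],
    [-0.065, 0.0688, 0.168, -0.0105],
    [-0.06, 0.0688, 0.168, -0.0105],
    [-0.06, 0.0688, 0.168, -0.0105],
    [-0.06, 0.0688, 0.168, -0.0105]
  ]
}}

```text
time: 7.9
ee_pos: [0.5171, -0.0622, 0.1334]
eef_rot: [0.718, 0.696, 0.0, 0.001]
ft_force: [0.7, 0.8, -1.4]
width: 0.0228
```

```bash
python3 - <<'E'
from h import *
snap('wrist','w5');snap('scene','s5'); delta((.5175,-.031,.131),1.539)
p=load('s5')['p']
cv2.imwrite('pics/s5c.png',cv2.resize(p[150:230,300:430,::-1],None,fx=6,fy=6,interpolation=cv2.INTER_CUBIC))
E
```

```text
t 8.0 pos [ 0.5169 -0.0625  0.1331] yaw 1.54 tilt [ 0.002  -0.0011 -1.    ] w 0.0229 F [ 1.  -0.3 -1.8]
delta [ 0.0315 -0.0004  0.0021] roll 0.001
```

View pics/s5c.png

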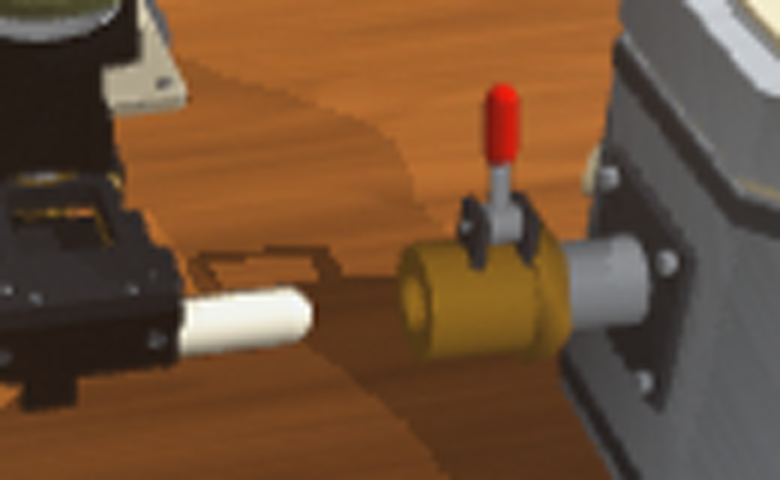

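View pics/w5.png

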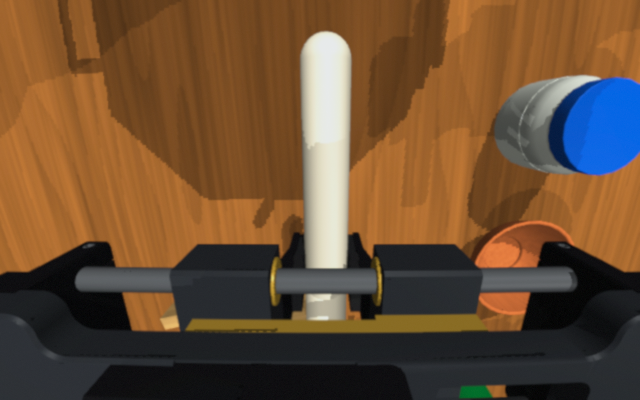

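In the scene crop the sheath axis, extended forward, meets the bore centre at about (413,303). The relative wrist measurement agrees to about 1 mm, so I'll advance slowly.

{"name": "move_arm", "arguments": {
  "series": [
    [0.008, 0.0003, 0, 0],
    [0.02, 0.0003, 0, 0],
    [0.032, 0.0003, 0, 0],
    [0.039, 0.0003, 0, 0],
    [0.042, 0.0003, 0, 0],
    [0.045, 0.0003, 0, 0],
    [0.048, 0.0003, 0, 0],
    [0.051, 0.0003, 0, 0],
    [0.054, 0.0003, 0, 0],
    [0.057, 0.0003, 0, 0],
    [0.06, 0.0003, 0, 0],
    [0.06, 0.0003, 0, 0]
  ]
}}

```text
time: 9.2
ee_pos: [0.5186, -0.0016, 0.132]
eef_rot: [0.718, 0.696, 0.0, 0.0]
ft_force: [-0.0, 0.3, -1.5]
width: 0.023
```

```bash
python3 - <<'E'
from h import *
snap('scene','s6'); delta((.5175,-.031,.131),1.539)
p=load('s6')['p']
cv2.imwrite('pics/s6c.png',cv2.resize(p[150:230,300:430,::-1],None,fx=6,fy=6,interpolation=cv2.INTER_CUBIC))
E
```

```text
t 9.25 pos [ 0.5186 -0.0019  0.132 ] yaw 1.5408 tilt [ 1.e-04 -0.e+00 -1.e+00] w 0.0228 F [ 0.6 -0.2 -1.4]
delta [-0.0291 -0.0002  0.001 ] roll 0.0018
```

View pics/s6c.png

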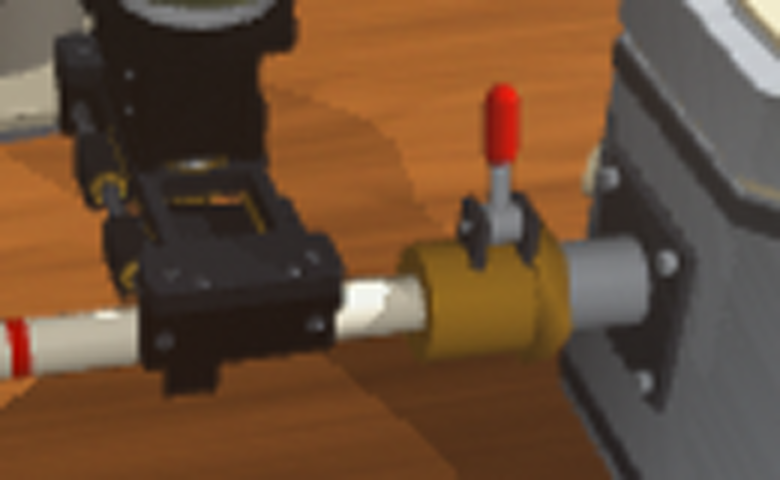

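{"name": "move_arm", "arguments": {
  "series": [
    [0.003, 0, 0, 0],
    [0.006, 0, 0, 0],
    [0.009, 0, 0, 0],
    [0.012, 0, 0, 0],
    [0.015, 0, 0, 0],
    [0.018, 0, 0, 0],
    [0.021, 0, 0, 0],
    [0.024, 0, 0, 0]
  ]
}}

```text
time: 10.05
ee_pos: [0.5192, 0.0202, 0.1318]
eef_rot: [0.718, 0.696, -0.001, 0.001]
ft_force: [0.4, -5.9, 0.1]
width: 0.0226
```

{"name": "move_arm", "arguments": {
  "series": [
    [0.003, 0, 0, 0],
    [0.006, 0, 0, 0],
    [0.009, 0, 0, 0],
    [0.012, 0, 0, 0],
    [0.015, 0, 0, 0],
    [0.018, 0, 0, 0],
    [0.021, 0, 0, 0],
    [0.024, 0, 0, 0],
    [0.027, 0, 0, 0],
    [0.03, 0, 0, 0]
  ]
}}

```text
time: 11.05
ee_pos: [0.5201, 0.0502, 0.1318]
eef_rot: [0.718, 0.696, -0.001, 0.001]
ft_force: [-1.3, -6.4, -0.3]
width: 0.0228
```

{"name": "move_arm", "arguments": {
  "series": [
    [0.003, 0, 0, 0],
    [0.006, 0, 0, 0],
    [0.009, 0, 0, 0],
    [0.012, 0, 0, 0],
    [0.015, 0, 0, 0],
    [0.018, 0, 0, 0],
    [0.021, 0, 0, 0],
    [0.024, 0, 0, 0],
    [0.026, 0, 0, 0],
    [0.026, 0, 0, 0]
  ]
}}

```text
time: 12.05
ee_pos: [0.5209, 0.0767, 0.1317]
eef_rot: [0.718, 0.696, -0.001, 0.0]
ft_force: [0.3, -3.9, -1.0]
width: 0.0229
```

```bash
python3 - <<'E'
from h import *
snap('scene','s7'); snap('top','t7'); delta((.5175,-.031,.131),1.539)
p=load('s7')['p']
cv2.imwrite('pics/s7c.png',cv2.resize(p[150:230,300:430,::-1],None,fx=6,fy=6,interpolation=cv2.INTER_CUBIC))
E
```

```text
t 12.15 pos [0.5209 0.0767 0.1318] yaw 1.5394 tilt [-5.0e-04 -1.6e-03 -1.0e+00] w 0.0231 F [ 0.5 -5.5 -1.5]
delta [-0.1078  0.      0.0009] roll 0.0004
```

View pics/s7c.png

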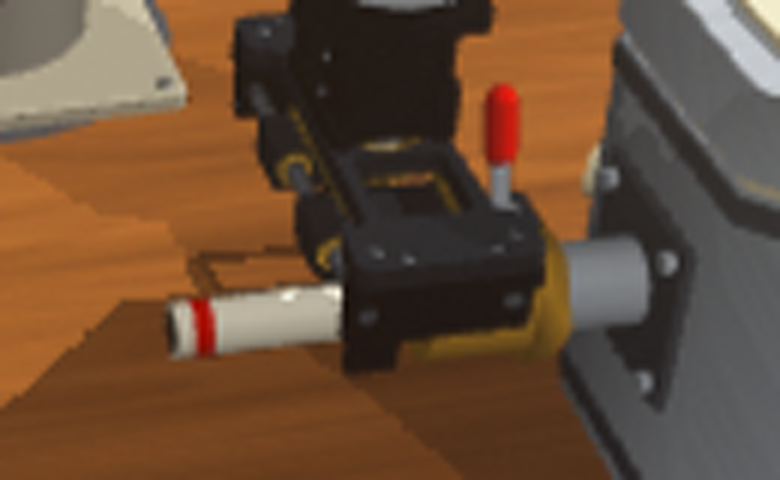

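{"name": "move_arm", "arguments": {
  "series": [
    [0, 0, 0, 0],
    [0, 0, 0, 0],
    [0, 0, 0, 0],
    [0, 0, 0, 0],
    [0, 0, 0, 0]
  ],
  "claw": -0.2
}}

```text
time: 12.65
ee_pos: [0.5211, 0.0781, 0.132]
eef_rot: [0.718, 0.696, 0.0, 0.0]
ft_force: [0.1, 0.3, 0.4]
width: 0.0343
```

{"name": "move_arm", "arguments": {
  "series": [
    [-0.01, 0, 0, 0],
    [-0.03, 0, 0, 0],
    [-0.05, 0, 0, 0],
    [-0.062, 0, 0, 0],
    [-0.062, 0, 0, 0],
    [-0.062, 0, 0, 0]
  ]
}}

```text
time: 13.25
ee_pos: [0.5191, 0.0162, 0.132]
eef_rot: [0.718, 0.696, 0.0, -0.0]
ft_force: [-0.3, 0.3, -0.9]
width: 0.035
```

```bash
python3 - <<'E'
from h import *
snap('scene','s8');snap('wrist','w8'); delta((.5175,.015,.131),1.539)
p=load('s8')['p']
cv2.imwrite('pics/s8c.png',cv2.resize(p[150:230,300:430,::-1],None,fx=6,fy=6,interpolation=cv2.INTER_CUBIC))
E
```

```text
t 13.35 pos [0.5191 0.017  0.132 ] yaw 1.5417 tilt [ 2.e-04  4.e-04 -1.e+00] w 0.0347 F [0.3 1.1 0. ]
delta [-0.002  -0.0015  0.001 ] roll 0.0027
```

View pics/s8c.png

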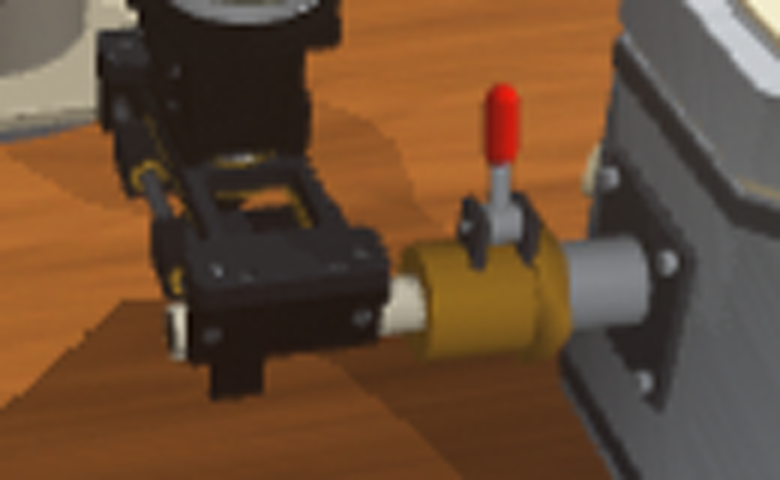

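View pics/w8.png

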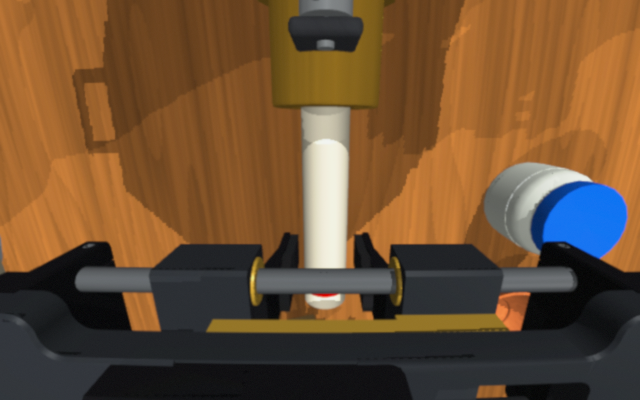

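```bash
python3 - <<'E'
from g import *
gland('w8',(55,104),(270,380)); c=load('w8')
for u in (285,300,326,350,365):
    print(u,[(v,*atdepth(c,(u,v))[0][1:].round(4)) for v in range(98,112,2)])
p=c['p'].astype(int)
print([(v,tuple(map(int,p[v,326]))) for v in range(284,314,1)])
print(onz(c,[(326,v) for v in (280,288,292,296,300,306)],.162)[:,1].round(4))
E
```

```text
w8 5265 x@y=.1,yaw,z [ 0.5209 -0.0393  0.1489] rms 0.00057
w8 5265 x@y=.1,yaw,z [ 0.521  -0.0356] rms 0.00111
285 [(98, np.float64(0.1056), np.float64(0.1674)), (100, np.float64(0.1046), np.float64(0.1698)), (102, np.float64(0.1039), np.float64(0.168)), (104, np.float64(0.1031), np.float64(0.1673)), (106, np.float64(0.1024), np.float64(0.1662)), (108, np.float64(0.1024), np.float64(0.1473)), (110, np.float64(0.1071), np.float64(-0.0007))]
300 [(98, np.float64(0.105), np.float64(0.1724)), (100, np.float64(0.1041), np.float64(0.1734)), (102, np.float64(0.1034), np.float64(0.1732)), (104, np.float64(0.1026), np.float64(0.1723)), (106, np.float64(0.1021), np.float64(0.1684)), (108, np.float64(0.1023), np.float64(0.1432)), (110, np.float64(0.1066), np.float64(-0.0008))]
326 [(98, np.float64(0.1045), np.float64(0.1749)), (100, np.float64(0.1037), np.float64(0.1747)), (102, np.float64(0.103), np.float64(0.1746)), (104, np.float64(0.1022), np.float64(0.174)), (106, np.float64(0.1016), np.float64(0.1706)), (108, np.float64(0.1012), np.float64(0.1619)), (110, np.float64(0.1003), np.float64(0.1
[... 712 characters left out ...]
112)), (286, (105, 110, 112)), (287, (103, 108, 110)), (288, (100, 104, 106)), (289, (93, 97, 99)), (290, (85, 89, 91)), (291, (78, 80, 82)), (292, (81, 70, 73)), (293, (125, 52, 52)), (294, (192, 10, 7)), (295, (225, 9, 0)), (296, (232, 92, 79)), (297, (238, 179, 160)), (298, (240, 231, 219)), (299, (232, 232, 222)), (300, (213, 209, 189)), (301, (202, 195, 173)), (302, (202, 196, 173)), (303, (201, 194, 172)), (304, (200, 194, 172)), (305, (201, 194, 172)), (306, (201, 195, 172)), (307, (200, 192, 169)), (308, (192, 175, 148)), (309, (175, 140, 104)), (310, (163, 109, 61)), (311, (159, 100, 46)), (312, (160, 100, 45)), (313, (159, 99, 45))]
[ 0.014   0.0091  0.0066  0.004   0.0015 -0.0024]
```

{"name": "move_arm", "arguments": {
  "series": [
    [0, 0, 0, 0],
    [0, 0, 0, 0],
    [0, 0, 0, 0],
    [0, 0, 0, 0],
    [0.003, 0, 0, 0],
    [0.006, 0, 0, 0],
    [0.01, 0, 0, 0],
    [0.014, 0, 0, 0],
    [0.018, 0, 0, 0],
    [0.022, 0, 0, 0],
    [0.026, 0, 0, 0],
    [0.03, 0, 0, 0],
    [0.03, 0, 0, 0]
  ],
  "claw": -1,
  "newtons": 40
}}

```text
time: 14.65
ee_pos: [0.5198, 0.0446, 0.1316]
eef_rot: [0.718, 0.696, -0.001, 0.0]
ft_force: [0.3, -4.0, -2.2]
width: 0.0231
```

{"name": "move_arm", "arguments": {
  "series": [
    [0.003, 0, 0, 0],
    [0.006, 0, 0, 0],
    [0.01, 0, 0, 0],
    [0.014, 0, 0, 0],
    [0.018, 0, 0, 0],
    [0.022, 0, 0, 0],
    [0.026, 0, 0, 0],
    [0.03, 0, 0, 0],
    [0.034, 0, 0, 0],
    [0.036, 0, 0, 0],
    [0.036, 0, 0, 0]
  ]
}}

```text
time: 15.75
ee_pos: [0.5209, 0.0806, 0.1315]
eef_rot: [0.718, 0.696, -0.001, 0.0]
ft_force: [-1.2, -4.4, -1.7]
width: 0.0231
```

```bash
python3 - <<'E'
from h import *
snap('scene','s9');snap('wrist','w9'); delta((.5175,.015,.131),1.539)
p=load('s9')['p']
cv2.imwrite('pics/s9c.png',cv2.resize(p[150:230,300:430,::-1],None,fx=6,fy=6,interpolation=cv2.INTER_CUBIC))
E
```

```text
t 15.85 pos [0.5209 0.0806 0.1316] yaw 1.5394 tilt [-7.0e-04 -1.6e-03 -1.0e+00] w 0.0231 F [-0.4 -5.5 -2. ]
delta [-0.0657 -0.0013  0.0007] roll 0.0004
```

View pics/s9c.png

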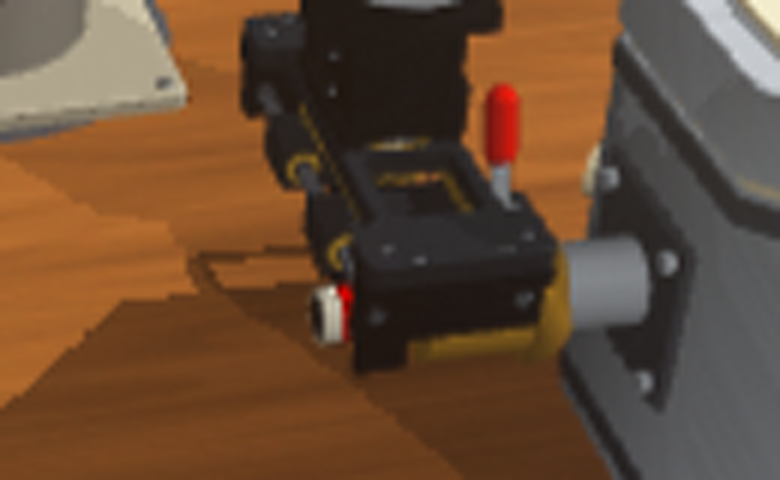

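View pics/w9.png

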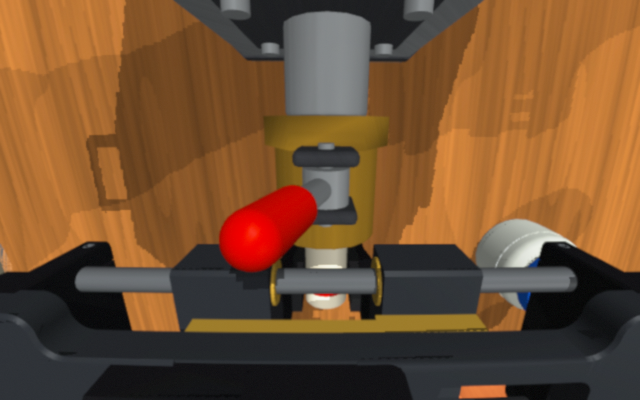

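{"name": "move_arm", "arguments": {
  "series": [
    [0, 0, 0, 0],
    [0, 0, 0, 0],
    [0, 0, 0, 0],
    [0, 0, 0, 0],
    [0, 0, 0, 0],
    [-0.01, 0, 0, 0],
    [-0.025, 0, 0, 0],
    [-0.04, 0, 0, 0],
    [-0.05, 0, 0, 0],
    [-0.05, 0, 0, 0],
    [-0.05, 0, 0, 0]
  ],
  "claw": -0.2
}}

```text
time: 16.95
ee_pos: [0.5196, 0.032, 0.132]
eef_rot: [0.718, 0.696, 0.0, -0.0]
ft_force: [-0.3, 0.6, -0.7]
width: 0.0349
```

{"name": "move_arm", "arguments": {
  "series": [
    [0, 0, 0, 0],
    [0, 0, 0, 0],
    [0, 0, 0, 0],
    [0, 0, 0, 0],
    [0, 0, 0, 0],
    [0, 0, 0, 0]
  ],
  "claw": -1
}}

```text
time: 17.55
ee_pos: [0.5196, 0.0319, 0.1319]
eef_rot: [0.718, 0.696, 0.0, 0.0]
ft_force: [-0.2, 0.6, -0.0]
width: 0.0015
```

```bash
python3 - <<'E'
from h import *
snap('scene','s10');snap('wrist','w10'); delta((.5185,.045,.131),1.539)
p=load('s10')['p']
cv2.imwrite('pics/s10c.png',cv2.resize(p[150:230,300:430,::-1],None,fx=6,fy=6,interpolation=cv2.INTER_CUBIC))
E
```

```text
t 17.65 pos [0.5196 0.0319 0.1319] yaw 1.5404 tilt [ 0.e+00 -1.e-04 -1.e+00] w 0.0005 F [-0.   0.4 -0.5]
delta [ 0.0131 -0.0015  0.0009] roll 0.0014
```

View pics/s10c.png

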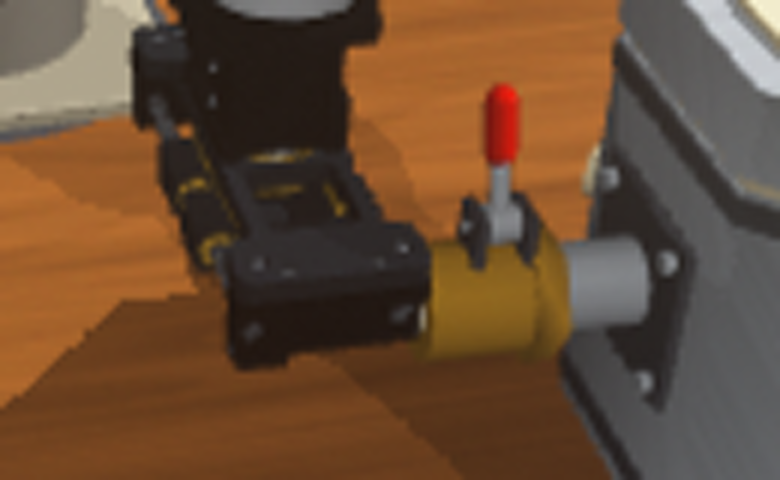

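View pics/w10.png

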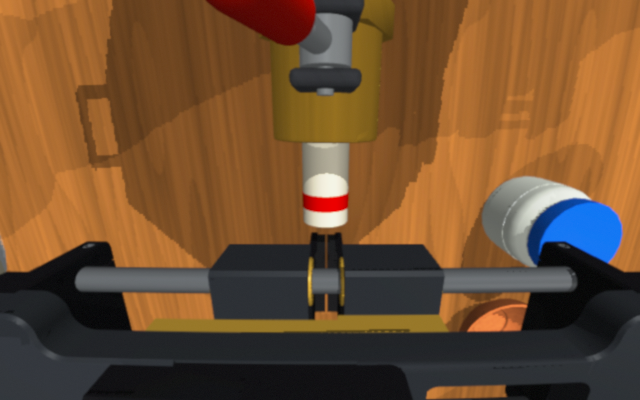

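```bash
cat > b.py <<'E'
from g import *
def band(n,u0=326,w=4):
    c=load(n);p=c['p'].astype(int)
    red=(p[...,0]>150)&(p[...,1]<90)&(p[...,2]<90); red[:, :u0-26]=0; red[:,u0+26:]=0
    k,l,st,ce=cv2.connectedComponentsWithStats(red.astype(np.uint8))
    for i in range(1,k):
        if st[i,4]>40: print('comp',st[i])
    return c
def colprof(c,u,a,b):
    p=c['p'].astype(int); return [(v,tuple(map(int,p[v,u]))) for v in range(a,b)]
E
python3 - <<'E'
from b import *
c=band('w10'); print(colprof(c,326,128,148)); print(colprof(c,326,192,232))
print([(v,*atdepth(c,(326,v))[0][1:].round(4)) for v in list(range(130,146,2))+list(range(190,234,3))])
E
```

```text
comp [305   0   9   9  47]
comp [306 194  42  18 573]
[(128, (143, 107, 29)), (129, (143, 108, 29)), (130, (144, 108, 30)), (131, (143, 108, 30)), (132, (144, 108, 30)), (133, (144, 108, 30)), (134, (143, 108, 30)), (135, (143, 108, 30)), (136, (143, 107, 31)), (137, (143, 108, 30)), (138, (143, 108, 31)), (139, (141, 106, 30)), (140, (139, 105, 31)), (141, (133, 101, 32)), (142, (136, 116, 81)), (143, (180, 171, 148)), (144, (204, 196, 174)), (145, (207, 201, 178)), (146, (208, 202, 180)), (147, (202, 197, 174))]
[(192, (244, 241, 225)), (193, (244, 241, 225)), (194, (244, 241, 225)), (195, (244, 241, 225)), (196, (242, 229, 209)), (197, (235, 149, 130)), (198, (232, 47, 37)), (199, (232, 0, 0)), (200, (232, 0, 0)), (201, (233, 0, 0)), (202, (232, 0, 0)), (203, (233, 0, 0)), (204, (232, 0, 0)), (205, (232, 0, 0)), (206, (233, 0, 0)), (207, (232, 0, 0)), (208, (232, 0, 0)), (209, (232, 0, 0)), (210, (233, 0, 0)), (211, (234, 56, 45)), (212, (239, 152, 133)), (213, (243, 225, 203)), (214, (244, 240, 223)), (215, (244, 241, 225)), (216, (244, 241, 225)), (217, (244, 241, 225)), (218, (
[... 700 characters left out ...]
190, np.float64(0.0782), np.float64(0.1602)), (193, np.float64(0.0768), np.float64(0.1607)), (196, np.float64(0.0753), np.float64(0.1607)), (199, np.float64(0.0738), np.float64(0.161)), (202, np.float64(0.0721), np.float64(0.1604)), (205, np.float64(0.0705), np.float64(0.1602)), (208, np.float64(0.069), np.float64(0.1604)), (211, np.float64(0.0672), np.float64(0.1597)), (214, np.float64(0.0653), np.float64(0.1587)), (217, np.float64(0.0642), np.float64(0.1602)), (220, np.float64(0.0625), np.float64(0.16)), (223, np.float64(0.0614), np.float64(0.1613)), (226, np.float64(0.0594), np.float64(0.1604)), (229, np.float64(-0.0071), np.float64(-0.0013)), (232, np.float64(-0.01), np.float64(0.0003))]
```

{"name": "move_arm", "arguments": {
  "series": [
    [0.008, 0, 0, 0],
    [0.013, 0, 0, 0],
    [0.016, 0, 0, 0],
    [0.018, 0, 0, 0],
    [0.02, 0, 0, 0],
    [0.022, 0, 0, 0],
    [0.025, 0, 0, 0],
    [0.028, 0, 0, 0],
    [0.031, 0, 0, 0],
    [0.034, 0, 0, 0],
    [0.037, 0, 0, 0],
    [0.04, 0, 0, 0],
    [0.042, 0, 0, 0],
    [0.042, 0, 0, 0]
  ]
}}

```text
time: 19.05
ee_pos: [0.5208, 0.0722, 0.1318]
eef_rot: [0.718, 0.696, -0.001, 0.001]
ft_force: [-0.2, -7.6, 1.6]
width: 0.0001
```

```bash
python3 - <<'E'
from b import *
snap('wrist','w11'); delta((.5185,.045,.131),1.539)
c=band('w11'); print([(v,*atdepth(c,(326,v))[0][1:].round(4)) for v in range(150,250,3)])
E
```

```text
t 19.1 pos [0.5208 0.0722 0.1318] yaw 1.5391 tilt [-6.0e-04 -2.6e-03 -1.0e+00] w 0.0006 F [-0.5 -5.5  2. ]
delta [-0.0272 -0.0014  0.0009] roll 0.0001
comp [300 157  16  36 406]
comp [318 232  24   8 157]
[(150, np.float64(0.1518), np.float64(0.293)), (153, np.float64(0.1405), np.float64(0.1953)), (156, np.float64(0.1397), np.float64(0.1966)), (159, np.float64(0.1388), np.float64(0.1977)), (162, np.float64(0.1379), np.float64(0.1989)), (165, np.float64(0.1372), np.float64(0.2003)), (168, np.float64(0.1362), np.float64(0.2006)), (171, np.float64(0.1349), np.float64(0.1992)), (174, np.float64(0.1341), np.float64(0.2004)), (177, np.float64(0.1323), np.float64(0.1963)), (180, np.float64(0.1315), np.float64(0.1976)), (183, np.float64(0.1302), np.float64(0.1967)), (186, np.float64(0.1289), np.float64(0.1958)), (189, np.float64(0.1276), np.float64(0.1947)), (192, np.float64(0.1262), np.float64(0.1935)), (195, np.float64(0.1253), np.float64(0.1944)), (198, np.float64(0.1244), np.float64(0.1954)), (201, np.float64(0.1232), np.float64(0.1952)), (204, np.float64(0.1204), np.float64(0.1899)), (207, np.float64(0.1142), np.float64(0.174)), (210, np.float64(0.1131), np.float64(0.1748)), (213, np.float64(0.1121), np.float64(0.1759)), (216, np.float64(0.1102), np.float64(0.1746)), (219, np.float64(0.1087), np.float64(0.1745)), (222, np.float64(0.1074), np.float64(0.1749)), (225, np.float64(0.1058), np.float64(0.1744)), (228, np.float64(0.1047), np.float64(0.1753)), (231, np.float64(0.1024), np.float64(0.1732)), (234, np.float64(0.0954), np.float64(0.1602)), (237, np.float64(0.0938), np.float64(0.1605)), (240, np.float64(0.092), np.float64(0.1602)), (243, np.float64(0.0905), np.float64(0.1606)), (246, np.float64(0.0888), np.float64(0.1606)), (249, np.float64(0.087), np.float64(0.1603))]
```

View pics/w11.png

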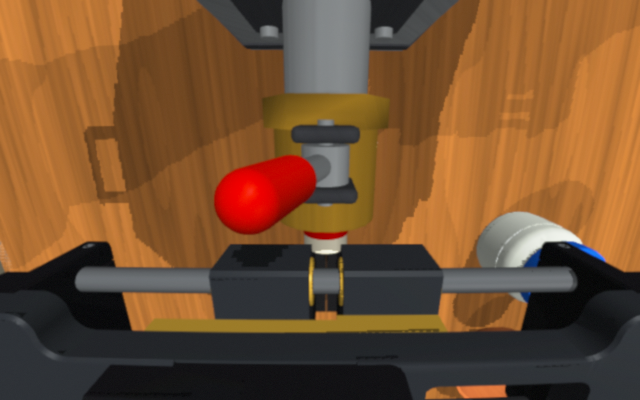

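```bash
python3 - <<'E'
from b import *
c=load('w11'); print(colprof(c,326,226,252)); print(onz(c,[(326,v) for v in (236,237,238,239,240)],.1605)[:,1])
E
```

```text
[(226, (149, 111, 30)), (227, (149, 112, 32)), (228, (147, 111, 31)), (229, (147, 111, 30)), (230, (146, 110, 31)), (231, (145, 100, 29)), (232, (149, 70, 14)), (233, (157, 28, 0)), (234, (159, 0, 0)), (235, (160, 0, 0)), (236, (160, 0, 0)), (237, (160, 0, 0)), (238, (160, 0, 0)), (239, (163, 77, 66)), (240, (172, 148, 129)), (241, (176, 169, 149)), (242, (176, 171, 151)), (243, (177, 171, 151)), (244, (176, 172, 151)), (245, (176, 171, 151)), (246, (176, 172, 151)), (247, (177, 171, 152)), (248, (178, 172, 152)), (249, (200, 195, 171)), (250, (237, 233, 215)), (251, (245, 243, 226))]
[0.09440166 0.09384632 0.09328971 0.0927318  0.09217261]
```

{"name": "move_arm", "arguments": {
  "series": [
    [0.002, 0, 0, 0],
    [0.004, 0, 0, 0],
    [0.0052, 0, 0, 0],
    [0.0052, 0, 0, 0],
    [0.0052, 0, 0, 0]
  ]
}}

```text
time: 19.6
ee_pos: [0.521, 0.077, 0.1318]
eef_rot: [0.718, 0.696, -0.001, 0.001]
ft_force: [-1.2, -7.1, 2.9]
width: 0.0005
```

{"name": "move_arm", "arguments": {
  "series": [
    [-0.01, 0, 0, 0],
    [-0.03, 0, 0, 0],
    [-0.05, 0, 0, 0],
    [-0.06, 0, 0, 0],
    [-0.06, 0, 0, 0],
    [-0.06, 0, 0, 0]
  ]
}}

```text
time: 20.2
ee_pos: [0.5192, 0.0199, 0.132]
eef_rot: [0.718, 0.696, 0.0, -0.0]
ft_force: [-0.2, -0.1, 0.5]
width: 0.0004
```

```bash
python3 - <<'E'
from b import *
snap('wrist','w12'); delta((.5185,.045,.131),1.539)
c=band('w12'); cv2.imwrite('pics/w12c.png',cv2.resize(c['p'][60:210,220:430,::-1],None,fx=3.5,fy=3.5,interpolation=cv2.INTER_CUBIC))
p=c['p'].astype(int)
v0=[v for v in range(60,240) if p[v,326,0]>120 and p[v,326,1]<60]; print(v0)
a=v0[0]; print(colprof(c,326,a-4,v0[-1]+14)); 
vs=range(a-8,v0[-1]+14); P=atdepth(c,[(326,v) for v in vs]); print([(v,*q[1:].round(4)) for v,q in zip(vs,P)])
snap('scene','s12');p=load('s12')['p']
cv2.imwrite('pics/s12c.png',cv2.resize(p[150:230,300:430,::-1],None,fx=6,fy=6,interpolation=cv2.INTER_CUBIC))
E
```

```text
t 20.25 pos [0.5192 0.0203 0.132 ] yaw 1.5416 tilt [ 3.e-04  6.e-04 -1.e+00] w 0.0005 F [-0.1 -0.3  0.2]
delta [ 0.0247 -0.0015  0.0011] roll 0.0026
comp [305 115  40  10 314]
[114, 115, 116, 117, 118, 119, 120, 121, 122, 123]
[(110, (136, 102, 27)), (111, (126, 95, 26)), (112, (110, 78, 24)), (113, (113, 53, 16)), (114, (140, 25, 0)), (115, (156, 0, 0)), (116, (160, 0, 0)), (117, (160, 0, 0)), (118, (160, 0, 0)), (119, (161, 0, 0)), (120, (164, 0, 0)), (121, (178, 0, 0)), (122, (188, 0, 0)), (123, (191, 17, 5)), (124, (195, 89, 77)), (125, (203, 162, 143)), (126, (208, 196, 173)), (127, (209, 203, 180)), (128, (209, 202, 179)), (129, (209, 203, 180)), (130, (209, 203, 180)), (131, (209, 202, 180)), (132, (209, 203, 179)), (133, (209, 202, 179)), (134, (208, 202, 179)), (135, (208, 202, 178)), (136, (209, 203, 178))]
[(106, np.float64(0.1045), np.float64(0.1749)), (107, np.float64(0.1041), np.float64(0.1752)), (108, np.float64(0.1037), np.float64(0.1757)), (109, np.float64(0.1034), np.float64(0.1747)), (110, np.float64(0.103), np.float64(0.1735)), (111, np.float64(0.1026), np.float64
[... 475 characters left out ...]
122, np.float64(0.0982), np.float64(0.1604)), (123, np.float64(0.0978), np.float64(0.1603)), (124, np.float64(0.0973), np.float64(0.1602)), (125, np.float64(0.0969), np.float64(0.1591)), (126, np.float64(0.0964), np.float64(0.1609)), (127, np.float64(0.096), np.float64(0.1606)), (128, np.float64(0.0955), np.float64(0.1598)), (129, np.float64(0.0951), np.float64(0.1601)), (130, np.float64(0.0946), np.float64(0.1602)), (131, np.float64(0.0942), np.float64(0.1595)), (132, np.float64(0.0937), np.float64(0.16)), (133, np.float64(0.0933), np.float64(0.1597)), (134, np.float64(0.0929), np.float64(0.1606)), (135, np.float64(0.0924), np.float64(0.1601)), (136, np.float64(0.0919), np.float64(0.1605))]
```

View pics/w12c.png

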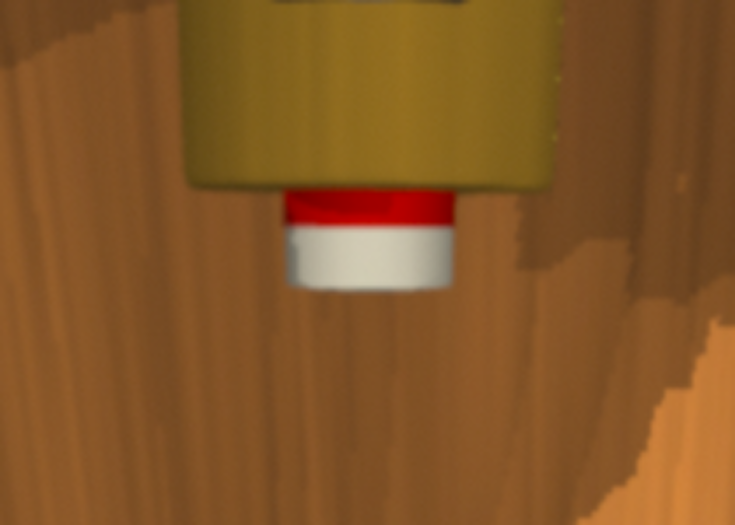

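View pics/s12c.png

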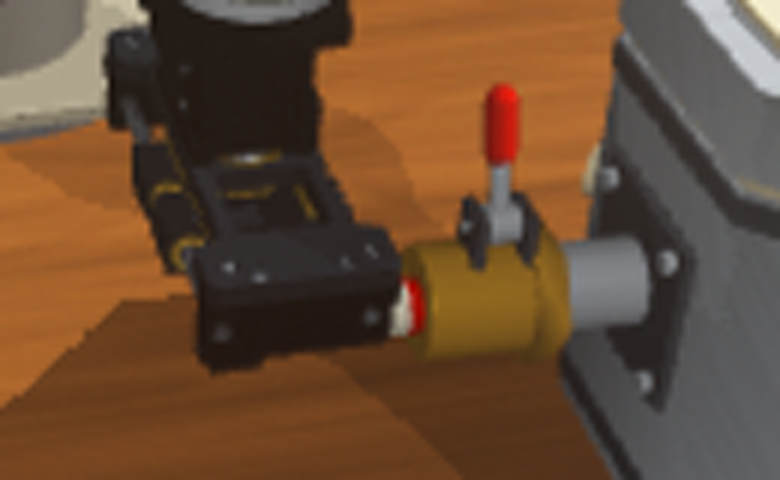

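Band centre measures y≈0.1013 against the gland face at 0.102, so it's within 1 mm. Next is the lever: rise, move to its robot side at lever depth, then push it over.

```bash
python3 - <<'E'
from h import *
for P in [(.459,.136,.30),(.459,.136,.212)]: delta(P,1.537)
E
```

```text
t 20.3 pos [0.5192 0.0204 0.132 ] yaw 1.5419 tilt [ 2.e-04  5.e-04 -1.e+00] w 0.0002 F [ 0.9  0.9 -0.3]
delta [ 0.1139 -0.0635 -0.1679] roll 0.0049
t 20.3 pos [0.5192 0.0204 0.132 ] yaw 1.5419 tilt [ 2.e-04  5.e-04 -1.e+00] w 0.0002 F [ 0.9  0.9 -0.3]
delta [ 0.1139 -0.0635 -0.0799] roll 0.0049
```

{"name": "move_arm", "arguments": {
  "series": [
    [0, 0, -0.02, 0],
    [0, -0.01, -0.055, 0],
    [0, -0.03, -0.095, 0],
    [0, -0.05, -0.135, 0],
    [0.01, -0.0635, -0.16, 0],
    [0.035, -0.0635, -0.168, 0],
    [0.07, -0.0635, -0.168, 0.003],
    [0.098, -0.0635, -0.168, 0.003],
    [0.112, -0.0635, -0.168, 0.003],
    [0.114, -0.0635, -0.168, 0.003],
    [0.114, -0.0635, -0.168, 0.003]
  ]
}}

```text
time: 21.4
ee_pos: [0.459, 0.1353, 0.2998]
eef_rot: [0.718, 0.696, -0.0, -0.0]
ft_force: [0.0, -0.2, 0.3]
width: 0.0004
```

```bash
python3 - <<'E'
from b import *
snap('wrist','w13'); delta((.459,.136,.212),1.537)
c=load('w13'); p=c['p'].astype(int); red=(p[...,0]>140)&(p[...,1]<60)&(p[...,2]<60); red[230:]=0
k,l,st,ce=cv2.connectedComponentsWithStats(red.astype(np.uint8))
for i in range(1,k):
    if st[i,4]>40:
        ys,xs=np.where(l==i); X=atdepth(c,np.c_[xs,ys]); print(st[i],ce[i],X.min(0).round(4),X.max(0).round(4),X.mean(0).round(4))
E
```

```text
t 21.45 pos [0.4591 0.1345 0.2998] yaw 1.5374 tilt [-3.e-04 -3.e-04 -1.e+00] w 0.0002 F [-0.5  0.6  0.5]
delta [ 0.0015 -0.0002  0.0878] roll 0.0004
[377 201  16  22 237] [384.97046414 212.        ] [0.4611 0.1312 0.2197] [0.5179 0.2144 0.4612] [0.508  0.1399 0.2414]
```

View pics/w13.png

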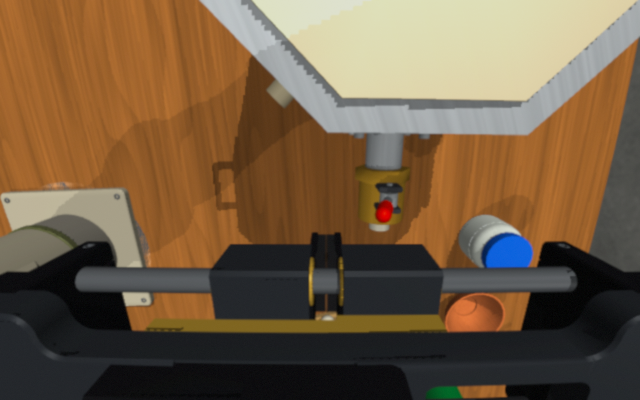

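{"name": "move_arm", "arguments": {
  "series": [
    [0.001, 0, 0.015, 0],
    [0.001, 0, 0.04, 0],
    [0.001, 0, 0.065, 0],
    [0.001, 0, 0.082, 0],
    [0.001, 0, 0.088, 0],
    [0.001, 0.008, 0.088, 0],
    [0.001, 0.018, 0.088, 0],
    [0.001, 0.026, 0.088, 0],
    [0.001, 0.032, 0.088, 0],
    [0.001, 0.038, 0.088, 0],
    [0.001, 0.044, 0.088, 0],
    [0.001, 0.05, 0.088, 0],
    [0.001, 0.056, 0.088, 0]
  ]
}}

```text
time: 22.75
ee_pos: [0.5152, 0.1344, 0.2121]
eef_rot: [0.719, 0.695, -0.0, -0.0]
ft_force: [-5.9, 0.4, 4.0]
width: 0.0008
```

```bash
python3 - <<'E'
from b import *
snap('scene','s14');p=load('s14')['p']; delta((.52,.136,.212),1.537)
cv2.imwrite('pics/s14c.png',cv2.resize(p[120:220,310:440,::-1],None,fx=6,fy=6,interpolation=cv2.INTER_CUBIC))
E
```

```text
t 22.8 pos [0.5159 0.1341 0.2118] yaw 1.5372 tilt [-8.e-04  3.e-04 -1.e+00] w 0.0002 F [-2.5 -0.2  1.7]
delta [ 0.002   0.004  -0.0002] roll 0.0002
```

View pics/s14c.png

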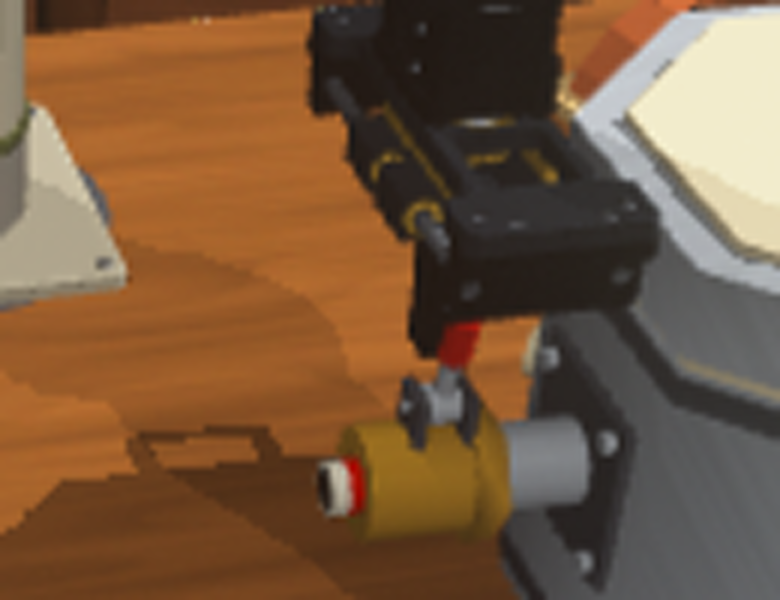

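{"name": "move_arm", "arguments": {
  "series": [
    [0, 0.005, 0, 0],
    [0, 0.01, 0, 0],
    [0, 0.015, 0, 0],
    [0, 0.02, 0, 0],
    [0, 0.025, 0, 0],
    [0, 0.03, 0.002, 0],
    [0, 0.034, 0.005, 0],
    [0, 0.038, 0.008, 0],
    [0, 0.041, 0.01, 0],
    [0, 0.041, 0.01, 0]
  ]
}}

```text
time: 23.8
ee_pos: [0.5567, 0.1326, 0.2017]
eef_rot: [0.719, 0.695, 0.0, 0.0]
ft_force: [-0.6, -0.5, 0.7]
width: 0.0007
```

```bash
python3 - <<'E'
from b import *
snap('scene','s15');p=load('s15')['p']; delta((.56,.136,.2),1.537)
cv2.imwrite('pics/s15c.png',cv2.resize(p[120:220,310:440,::-1],None,fx=6,fy=6,interpolation=cv2.INTER_CUBIC))
E
```

```text
t 23.85 pos [0.5567 0.1326 0.2018] yaw 1.5371 tilt [ 7.e-04  2.e-04 -1.e+00] w 0.0001 F [-0.3 -0.7 -0.1]
delta [0.0035 0.0032 0.0018] roll 0.0001
```

View pics/s15c.png

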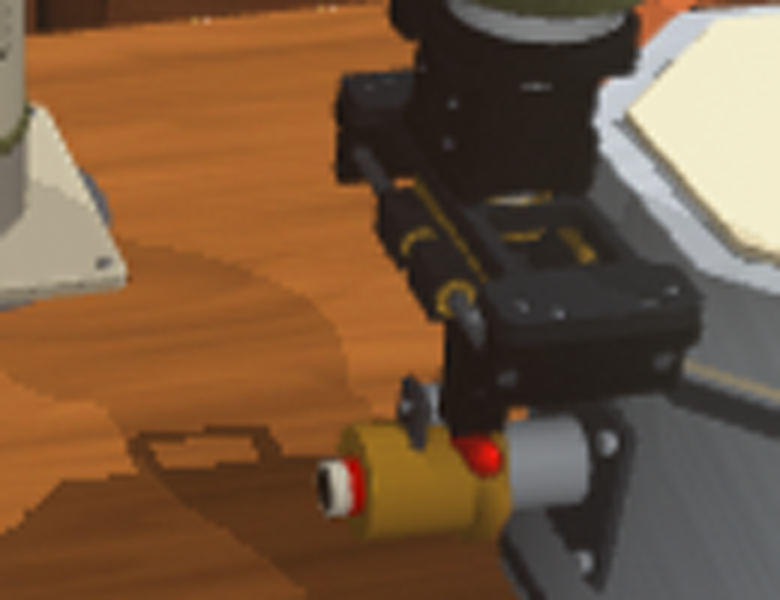

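{"name": "move_arm", "arguments": {
  "series": [
    [0.001, 0.002, 0.002, 0],
    [0.002, 0.004, 0.004, 0],
    [0.002, 0.005, 0.006, 0],
    [0.002, 0.005, 0.008, 0],
    [0.002, 0.005, 0.009, 0],
    [0.002, 0.005, 0.01, 0],
    [0.002, 0.005, 0.01, 0]
  ]
}}

```text
time: 24.55
ee_pos: [0.5613, 0.1347, 0.196]
eef_rot: [0.719, 0.695, 0.0, 0.001]
ft_force: [-18.0, -7.0, 38.7]
width: 0.0004
```

{"name": "move_arm", "arguments": {
  "series": [
    [0, 0, -0.01, 0],
    [0, 0, -0.03, 0],
    [0, 0, -0.06, 0],
    [0, 0, -0.085, 0],
    [0, 0, -0.095, 0],
    [-0.01, -0.02, -0.095, 0],
    [-0.03, -0.05, -0.095, 0],
    [-0.06, -0.08, -0.095, 0],
    [-0.09, -0.1, -0.095, 0],
    [-0.12, -0.108, -0.095, 0],
    [-0.135, -0.108, -0.095, 0],
    [-0.135, -0.108, -0.095, 0],
    [-0.135, -0.108, -0.095, 0]
  ]
}}

```text
time: 25.85
ee_pos: [0.4488, 0.0037, 0.2865]
eef_rot: [0.719, 0.695, 0.0, -0.0]
ft_force: [0.7, 1.0, -0.1]
width: 0.0005
```

```bash
python3 - <<'E'
from b import *
snap('wrist','w16');snap('scene','s16');snap('top','t16');p=load('s16')['p']; delta((.56,.136,.2),1.537)
cv2.imwrite('pics/s16c.png',cv2.resize(p[120:220,310:440,::-1],None,fx=6,fy=6,interpolation=cv2.INTER_CUBIC))
E
```

```text
t 26.0 pos [0.4489 0.0045 0.2867] yaw 1.5394 tilt [-2.e-04  5.e-04 -1.e+00] w 0.0005 F [ 1.4  0.7 -0.4]
delta [0.1349 0.1069 0.0867] roll 0.0024
```

View pics/s16c.png

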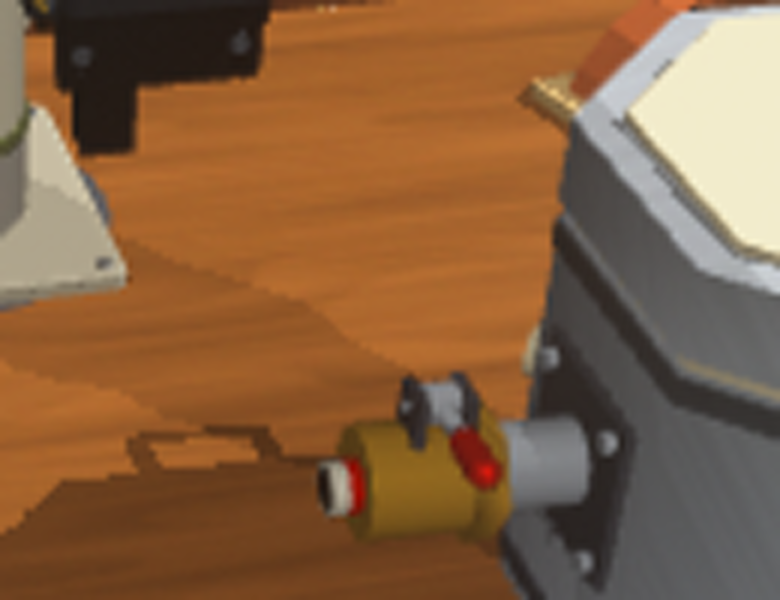

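View pics/w16.png

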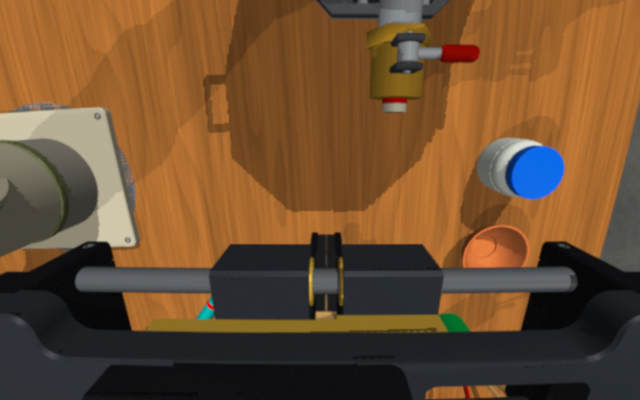

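View pics/t16.png

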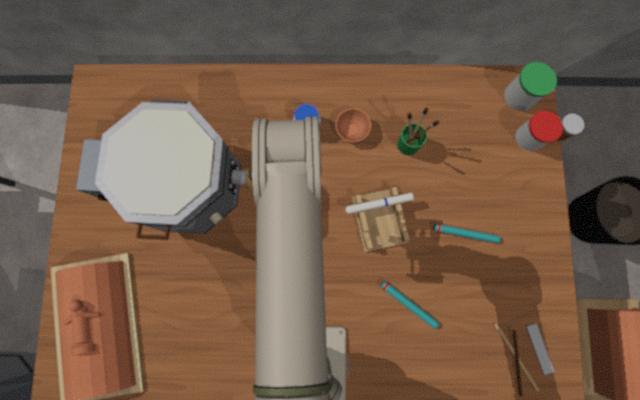

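```bash
python3 - <<'E'
from b import *
c=load('w16'); p=c['p'].astype(int)
red=(p[...,0]>110)&(p[...,1]<60)&(p[...,2]<60); red[130:]=0; red[:,:350]=0
k,l,st,ce=cv2.connectedComponentsWithStats(red.astype(np.uint8))
for i in range(1,k):
    if st[i,4]>15: print(st[i],ce[i])
for v in (51,53,55):
    print([tuple(atdepth(c,(u,v))[0].round(4)) for u in range(420,480,6)])
# handle top profile
pts=[]
for u in range(446,476):
    P=[atdepth(c,(u,v))[0] for v in range(46,62)]; P=[q for q in P if .15<q[2]<.23]
    if P: pts.append(max(P,key=lambda q:q[2]))
pts=np.array(pts); f=np.polyfit(pts[:,0],pts[:,2],1); print('slope',f,'phi',np.pi/2+np.arctan(f[0]),'joint',.52+np.pi/2+np.arctan(f[0])); print(pts[::6].round(4))
print(colprof(c,394,92,114)); print([(v,*atdepth(c,(394,v))[0][1:].round(4)) for v in range(92,114)])
gland('w16',(75,96),(366,426))
E
```

```text
[442  44  38  17 507] [460.79092702  51.22485207]
[387  98  21   5  88] [397.          99.90909091]
[(np.float64(0.5312), np.float64(0.136), np.float64(0.1929)), (np.float64(0.5361), np.float64(0.1357), np.float64(0.1934)), (np.float64(0.5416), np.float64(0.1359), np.float64(0.1919)), (np.float64(0.5462), np.float64(0.1356), np.float64(0.193)), (np.float64(0.5509), np.float64(0.1353), np.float64(0.1939)), (np.float64(0.5551), np.float64(0.1348), np.float64(0.196)), (np.float64(0.5601), np.float64(0.1347), np.float64(0.1959)), (np.float64(0.5648), np.float64(0.1345), np.float64(0.1966)), (np.float64(0.5698), np.float64(0.1344), np.float64(0.1966)), (np.float64(0.5746), np.float64(0.1343), np.float64(0.197))]
[(np.float64(0.5311), np.float64(0.1343), np.float64(0.1935)), (np.float64(0.5366), np.float64(0.1345), np.float64(0.192)), (np.float64(0.5413), np.float64(0.1342), np.float64(0.1931)), (np.float64(0.5466), np.float64(0.1342), np.float64(0.1923)), (np.float64(0.5513), np.float64(0.1339), np.float64(0.1933)), (np.float64(0.5554), np.float64(0.1334), np.float64(0.1954)), (np.float64
[... 1975 characters left out ...]
9), np.float64(0.1597)), (102, np.float64(0.0979), np.float64(0.1608)), (103, np.float64(0.0971), np.float64(0.1579)), (104, np.float64(0.0961), np.float64(0.1599)), (105, np.float64(0.0951), np.float64(0.1615)), (106, np.float64(0.0942), np.float64(0.1603)), (107, np.float64(0.0933), np.float64(0.1595)), (108, np.float64(0.0923), np.float64(0.1598)), (109, np.float64(0.0914), np.float64(0.1608)), (110, np.float64(0.0904), np.float64(0.1608)), (111, np.float64(0.0895), np.float64(0.1606)), (112, np.float64(0.0886), np.float64(0.1567)), (113, np.float64(0.0902), np.float64(0.0008))]
w16 1063 x@y=.1,yaw,z [ 0.5209 -0.0419  0.1489] rms 0.00068
w16 1063 x@y=.1,yaw,z [ 0.5214 -0.0381] rms 0.00114
```

Lever is level at its stop, with its handle top at z≈0.197. Band centre is at y≈0.1016 against the face at 0.102, and the bystanders haven't moved. I'll hand it in.

```bash
python3 -c "
from h import *
a,b=load('top0')['p'].astype(int),load('t16')['p'].astype(int)
for nm,(x,y,w,h) in dict(spare=(340,180,80,38),bowl=(330,105,45,42),pot=(393,105,50,55)).items(): print(nm,abs(a-b)[y:y+h,x:x+w].mean().round(1))
print(r.close_job())"
```

```text
spare 7.3
bowl 4.8
pot 4.8
the job is handed in; nothing more can be done
None
```

The red-banded sheath is in the gland and locked with the lever fully over. I handed the job in at about 26 s of the 66 s allowed; the hand-in gives no verdict.

**How it was done:** I gripped the sheath near its middle and fed it about 94 mm in. I then regripped near the rear and slid it further, and finished by pushing its end with the closed fingers. After that I swung the lever over and pressed it onto its stop.

**Last checks:**
- **Sheath position:** before clamping, the band's centre measured about 0.7 mm in front of the gland face. Afterwards it was about 0.4 mm (tolerance 5 mm).
- **Lever:** it looked level in the pictures. The handle's slope gave 2.15 rad, slightly past the 2.05 stop, which I put down to depth noise.
- **Forces:** about 8 N at most at the readings taken while sliding the sheath in. Pressing the lever onto its stop read 39 N upwards, about 43 N in total with the sideways parts, through the fingertips. I read the force only at the end of each move, so a brief peak in between would not show.
- **Bystanders:** spare sheath, bowl and brush pot showed no visible shift between the first and last top views. The tub was mostly hidden by the arm in the last one; the arm's path stayed clear of it.
- **Disagreement:** the first top-view estimate put the gland face about 6 mm nearer the table's middle than the wrist camera did. I used the wrist camera, because it saw the sheath and gland in the same view.

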